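Change over the objective on the inspection light plate

ROBOT

A 6-joint arm with a two-finger parallel gripper is mounted at the origin on the work surface. World frame = base frame: x ahead of the robot, y to its left, z up, the work surface at z = 0. Lengths are in m, angles in rad, forces in N, time in s.
With the tool pointing down it reaches from about 0.3 to 0.875 m from the base axis. Payload 4.2 kg.
Tool frame: the origin (TCP) lies midway between the tips of the shut fingers; the grasp point (between the pads) lies 19 mm behind it; y points along the fingers, x is the direction in which the jaws open and shut, and the axes are right-handed (so a half turn about y gives the same grasp; the last joint's range is limited). The gripper opens to 85 mm and grips with 20 to 120 N. Pads are 22 mm wide; open, the fingers measure 114 mm over their backs; the gripper's body (76 mm by 85 mm) begins 54 mm behind the grasp point. The pads swing forward as they close: fully open they stand 13 mm farther back than shut.
Start: joints at [-1.263, 0.32, 1.565, -0, 1.257, -0.02], TCP at [0.185, -0.544, 0.21] pointing down, gripper open.
Joint ranges: [-3.11, 3.11], [-0.84, 2.01], [0.21, 2.61], [-1.34, 4.49], [0.05, 2.63], [-2.56, 2.56]. Speed limits (rad/s): [2.57, 2.57, 3.14, 3.14, 3.14, 3.14].

INTERFACE

Orientations are given as a 3x3 rotation matrix whose columns are the frame's x, y, z axes.
In Python, from station import read_state, get_image, camera_info, sign_off gives the robot as it stands. The module is installed in compiled form; this text tells all that it offers.
- The arm moves only by the tool drive_tool, never from a script. Its argument "moves" is a list of rows, each a list of 3 entries, a list of its own where there are three numbers: the shift along the tool's x, y, z in m, then the turn about the tool's y in rad, then the opening, from -1 (shut) to 1 (fully open), so that 0 is half open. In form: [[[x, y, z], turn, claw], ...]. A call has 1 to 20 rows; each row shifts and turns the commanded pose from where the row before left it, along the tool's axes as they then stand; what a row does not reach is not made up. A row lasts 1/10 s, in which the tool goes at most 50 mm and 8.59 degrees, less where a joint would pass 70% of its speed; a pose out of reach is approached as far as the arm can. A call with a gripper value outside its range is refused whole. The fingers move at their own pace and stop on an object; "force" is the grip in N (left out, the last holds). Time passes only in rows, so rows that do not move let the fingers close. It gives the time, the measured TCP pose, the force and the opening at its end, in the units of the state.
- read_state(): the state, without advancing time (a new reading comes with each control period).
- get_image(name): name is "side" or "top"; returns (picture, depth): 384x512x3 uint8, blue, green, red; 384x512 float32, m along the optical axis (not along the pixel's ray), 0 where there is no reading.
- camera_info(name): a dict with "fovy" (degrees; the focal length in pixels is half the picture's height over the tangent of half this angle, whatever the lens; pixels are square), "cx", "cy" (the principal point, pixels), "k1" (the pictures are not rectified: a ray, as slopes to the right and down, at radius r is drawn at 1 + k1 r^2 times it, then the intrinsics apply), "R" (3x3) and "t" (3): a world point X has camera coordinates R X + t. Camera axes: x right, y down, z forward; pixel columns grow to the right and rows downward; lengths in m; the calibration is good to about 2 mm. A picture is of the moment at which its call begins. camera_info takes no time and is no camera call.
- sign_off(): hands the job in, once; it reports no verdict.
The state is a dict: "time_s": time; "q": joint angles; "qd": joint speeds; "joint_torque": joint torques, N m; "eef_pos": TCP position; "tcp_rot": TCP orientation; "ft_force": force on the tool from outside, world axes, zero at the start; "moment": the same for the moment, N m; "finger_gap": finger opening in m.
Only numpy, scipy, OpenCV 4.12 (cv2) and the standard library are available. Lean on these libraries where they do the work, as an engineer would, in place of code of your own. Each camera call takes 0.05 s, during which the arm holds its last target.

TASK

The shortest microscope objective is next for inspection, but it stands at the back of the aluminium tray, hemmed in by the two tallest: first stand those two on the black rubber mat, then put the objective that is now on the light plate into the tray's empty seat and stand the shortest one in the middle of the plate's round white window. Finally put the two tall ones back in the tray, each on the very seat it came from. Keep every objective upright, set them down rather than drop them, and leave the fourth objective in the tray and the dropper bottle alone.

Things in the scene. Friction and masses are not known exactly. Their poses are not given: they have to be found in the camera images.
- slim_c (a point): Tall slim objective, beside the shortest one. 90 mm tall; chrome barrel 33 mm in diameter from 14 to 62 mm above its foot, black shoulder 36 mm in diameter below that (5 to 14 mm), brass thread foot 31 mm in diameter, long black nose tapering to 17 mm at the top. 0.2 to 0.4 kg. Point: on its axis, half-way up (45 mm above its foot); z axis up along it, turning about it does not matter.
- stout_c (a point): Tall stout objective, beside the shortest one. 80 mm tall; chrome barrel 39 mm in diameter from 14 to 60 mm above its foot, shoulder 41 mm in diameter below that, brass foot 33 mm in diameter, broad blunt black nose. 0.2 to 0.4 kg. Point: on its axis, half-way up (40 mm above its foot); z axis up along it, turning about it does not matter.
- short_c (a point): The shortest objective, standing at the back of the tray, in the middle of its length. 34 mm tall; barrel 30 mm in diameter from 14 to 26 mm above its foot, shoulder 31 mm (5 to 14 mm), foot 28 mm, top 24 mm with a wide lens. About 0.1 kg. Point: on its axis, half-way up (17 mm above its foot); z axis up along it, turning about it does not matter.
- stepped_c (a point): The objective that stands on the light plate at the start. 62 mm tall; chrome barrel 33 mm in diameter from 14 to 40 mm above its foot, shoulder 35 mm below that, foot 30 mm, then a narrow black nose 24 mm in diameter. About 0.2 kg. Point: on its axis, half-way up (31 mm above its foot); z axis up along it, turning about it does not matter.
- waisted_c (a point): The fourth objective in the tray, at one end of it: leave alone. 66 mm tall, wider at the top (black, 37 mm) and at the shoulder (40 mm) than at its chrome waist (28 mm). Given point: on its axis, half-way up (33 mm above its foot).
- tray: Aluminium fixed tray, plate 12 mm thick, tray x -55 to +45, y +-155 mm; back rail at x = 39 to 45, top 47 mm above the table. Origin on the table; x points to the rail. Five flat seats (x, y): ends (-6, +-115), tall ones (-6, +-41), shortest (12, 0). Only 9 to 12 mm free round the shortest: grip it along tray y once both tall ones are gone; grip tall ones along tray x (24 mm or more free).
- empty_seat: The tray's empty end seat, a flat grey felt disc with a dark rim, 47 mm in diameter. Origin: its centre, on the tray plate's upper surface (12 mm above the table). Objectives stand on it at that height.
- mat: Black rubber mat lying fixed on the bench, 110 mm (its x) by 180 mm (its y), 4 mm thick: side area for the two tall objectives. Origin: centre of its underside, on the table.
- light_plate: Grey fixed light plate, 130 x 130 mm, 14 mm thick, with a round white window 60 mm in diameter flush in the middle of its top. Origin: centre of its underside, on the table.
- dropper: Small brown glass dropper bottle, 28 mm in diameter and 62 mm tall, standing on the bench between mat and light plate: leave alone. Origin: centre of its underside.

How it is judged:
By the outcome, as a careful person would: the job done as asked, in the order asked, and still so for the second after the job is handed in, with the robot touching nothing.
It also fails if it takes over 136 s, if anything falls off the work surface, if the arm or the gripper's body presses on something with over 40 N, if the wrist force passes 120 N, or if a joint passes its speed limit or range.

## Working session

There is one attempt and no reset: what is moved stays moved. The work goes in short steps, Python scripts to look and compute and a tool call to move; the robot and the scene stay as the last step left them, time stands still between calls to the robot, and variables do not carry over. Pictures are saved under pics/ and viewed, and the job is handed in when it is done.

Besides the shell and the picture viewer there is one more tool, called after "Call:" as name(argument=value, ...) on one line, values as JSON. drive_tool: Moves the arm, as the interface text tells. Its arguments: {"type":"object","properties":{"moves":{"type":"array","items":{"type":"array"}},"force":{"type":"number"}},"required":["moves"]}

```bash
mkdir -p pics; python3 - <<'E'
from station import *
import cv2,numpy as np
s=read_state();print(s['time_s'],s['eef_pos'],s['tcp_rot'],s['finger_gap'])
for n in('side','top'):
    im,d=get_image(n);cv2.imwrite(f'pics/{n}0.png',im);np.save(f'{n}0.npy',d);c=camera_info(n);print(n,c)
E
```

```text
0.0 [ 0.18497427 -0.54389253  0.20907931] [[ 3.21951387e-01 -5.58371221e-04  9.46756036e-01]
 [-9.46754545e-01  1.68033193e-03  3.21951871e-01]
 [-1.77063306e-03 -9.99998432e-01  1.23447042e-05]] 0.0853990452333365
side {'fovy': 46.50698703985213, 'cx': 260.5186660601768, 'cy': 188.63648330672873, 'k1': -0.08942499635561561, 'R': array([[-0.99598783, -0.08890074, -0.01024233],
       [-0.06561909,  0.80334649, -0.59188559],
       [ 0.0608472 , -0.58883875, -0.80595691]]), 't': array([0.51570978, 0.07091139, 0.84009593])}
top {'fovy': 43.72462874371036, 'cx': 255.96864098857685, 'cy': 196.6539566740579, 'k1': 0.05477472500174617, 'R': array([[-0.02445723, -0.99921609,  0.0311296 ],
       [-0.99932118,  0.02357794, -0.02830659],
       [ 0.02755042, -0.03180077, -0.99911445]]), 't': array([-0.01313735,  0.51762683,  0.97565079])}
```

View pics/top0.png

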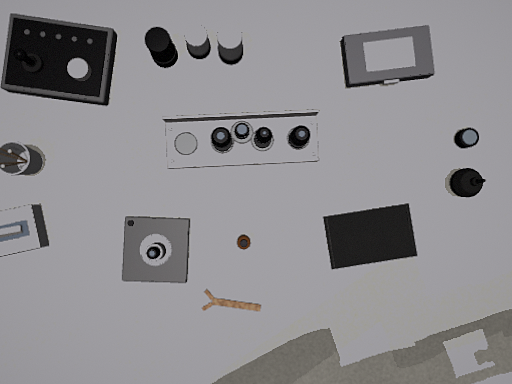

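View pics/side0.png

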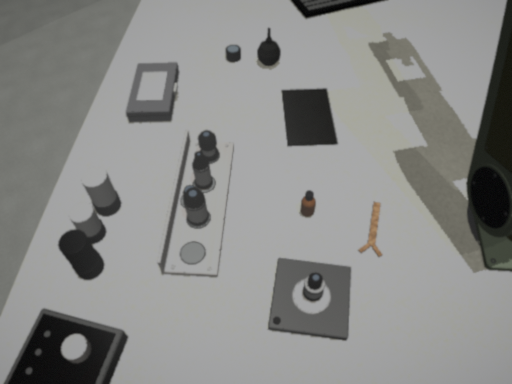

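```bash
cat > h.py <<'E'
import numpy as np,cv2
from station import camera_info
from scipy.optimize import least_squares
def K(n):
    c=camera_info(n);f=192/np.tan(np.radians(c['fovy']/2));return c,f
def rays(n,px):
    c,f=K(n);px=np.atleast_2d(np.asarray(px,float))
    p=cv2.undistortPointsIter(px.reshape(-1,1,2),np.array([[f,0,c['cx']],[0,f,c['cy']],[0,0,1.]]),np.array([c['k1'],0,0,0.]),None,None,(3,50,1e-10)).reshape(-1,2)
    return np.c_[p,np.ones(len(p))],c
def onz(n,px,z):
    r,c=rays(n,px);d=r@c['R'];o=-c['R'].T@c['t'];return o+d*((z-o[2])/d[:,2])[:,None]
def dep(n,px,dv):
    r,c=rays(n,px);return (r*np.asarray(dv)[:,None]-c['t'])@c['R']
def cloud(n,d):
    v,u=np.nonzero(d>0);P=dep(n,np.c_[u,v],d[v,u]);return P,u,v
def proj(n,X):
    c,f=K(n);X=np.atleast_2d(X);q=X@c['R'].T+c['t'];a=q[:,:2]/q[:,2:];r2=(a**2).sum(1,keepdims=True);a=a*(1+c['k1']*r2);return a*f+[c['cx'],c['cy']]
def tri(px_s,px_t):
    A=[];b=[]
    for n,p in(('side',px_s),('top',px_t)):
        r,c=rays(n,[p]);d=(r@c['R'])[0];d/=np.linalg.norm(d);o=-c['R'].T@c['t'];M=np.eye(3)-np.outer(d,d);A.append(M);b.append(M@o)
    A=np.vstack(A);b=np.hstack(b);x=np.linalg.lstsq(A,b,rcond=None)[0];return x,np.linalg.norm(A@x-b)
E
python3 - <<'E'
import cv2
t=cv2.imread('pics/top0.png');s=cv2.imread('pics/side0.png')
def crop(im,x0,y0,w,h,k,n):
    cv2.imwrite(n,cv2.resize(im[y0:y0+h,x0:x0+w],None,fx=k,fy=k,interpolation=cv2.INTER_CUBIC))
crop(t,160,105,165,70,4.8,'pics/t_tray.png')
crop(t,115,205,140,90,5,'pics/t_plate.png')
crop(t,315,195,110,80,5,'pics/t_mat.png')
crop(s,155,120,100,160,3.7,'pics/s_tray.png')
crop(s,260,250,100,90,6,'pics/s_plate.png')
crop(s,270,75,80,80,5,'pics/s_mat.png')
E
```

```text
(no output)
```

View pics/t_tray.png

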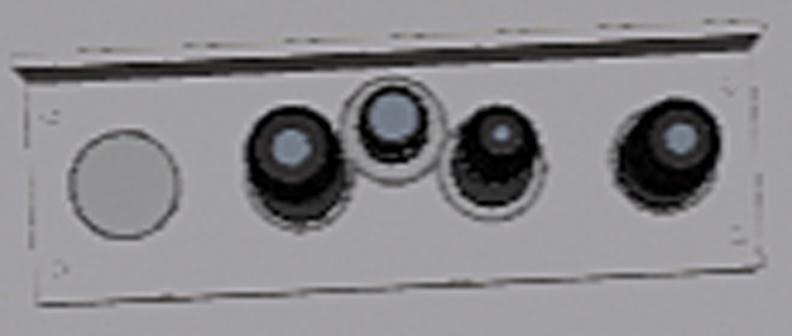

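View pics/t_plate.png

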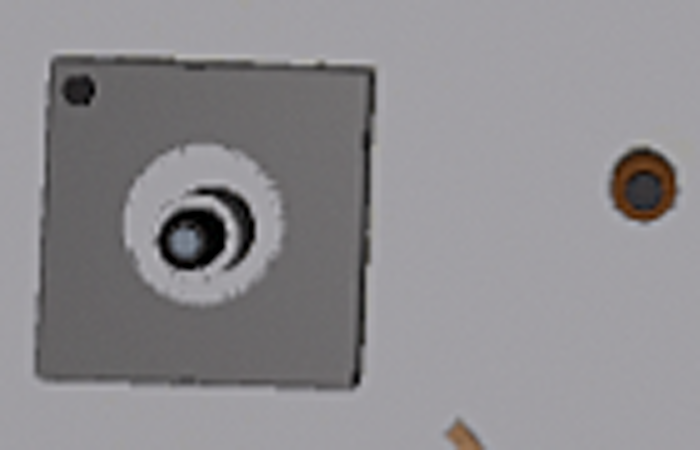

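View pics/t_mat.png

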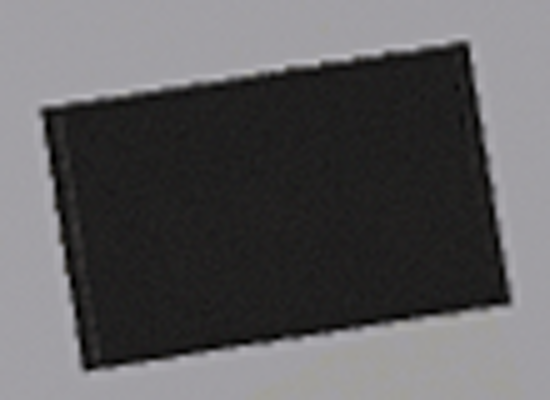

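View pics/s_tray.png

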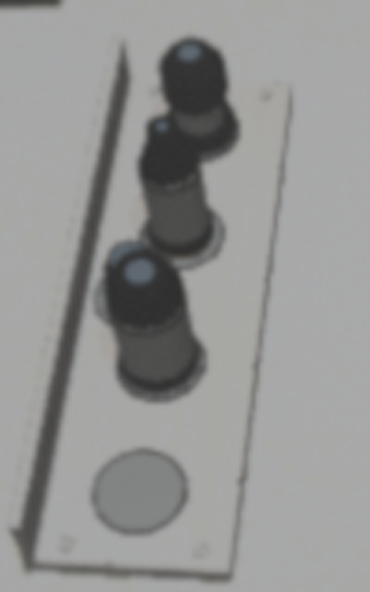

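View pics/s_plate.png

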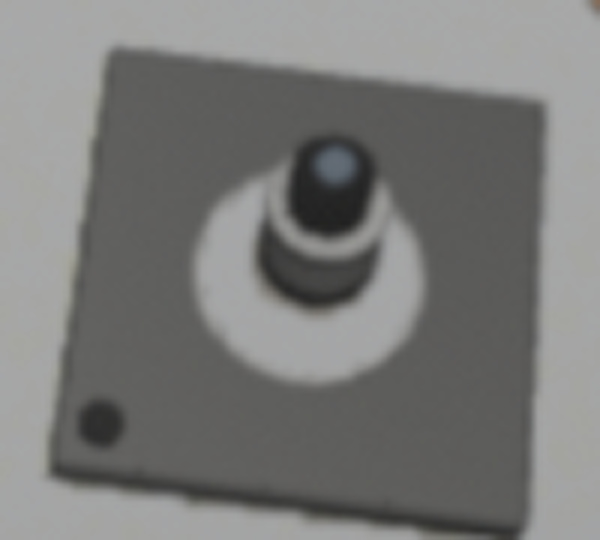

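View pics/s_mat.png

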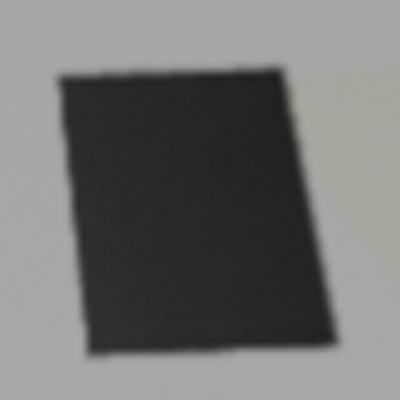

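```bash
cat > m1.py <<'E'
from h import *
np.set_printoptions(precision=4,suppress=True)
def un(p,x0,y0,k): return ((p[0]+.5)/k+x0-.5,(p[1]+.5)/k+y0-.5)
T=lambda *p:un(p,160,105,4.8)
S=lambda *p:un(p,155,120,3.7)
TP=lambda *p:un(p,115,205,5); SP=lambda *p:un(p,260,250,6)
TM=lambda *p:un(p,315,195,5); SM=lambda *p:un(p,270,75,5)
dt=np.load('top0.npy');ds=np.load('side0.npy')
for nm,s,t in [('stout top',S(138,271),T(291,146)),('short top',S(127,252),T(394,117)),('slim top',S(162,126),T(501,133)),('waist top',S(190,52),T(680,138)),('empty',S(140,491),T(124,184)),
 ('stepped top',SP(334,164),TP(187,240)),('window',SP(309,268),TP(205,224)),
 ('mat BL',SM(337,345),TM(87,370)),('mat TL',SM(93,354),TM(43,108)),('mat TR',SM(60,77),TM(467,42)),('mat BR',SM(282,68),TM(509,300)),
 ('plateTL',SP(50,468),TP(52,58)),('plateTR',SP(112,47),TP(374,68)),('plateBR',SP(545,102),TP(357,384)),('plateBL',SP(522,526),TP(38,376))]:
    x,e=tri(s,t);iu=tuple(np.round(t).astype(int))
    iv=tuple(np.round(s).astype(int))
    print(nm,x,round(e,4),'topdepth',dep('top',[t],[dt[iu[1],iu[0]]])[0],'sidedepth',dep('side',[s],[ds[iv[1],iv[0]]])[0])
print('tray corners z12',onz('top',[T(38,303),T(762,267)],.012))
print('rail ends z47',onz('top',[T(14,68),T(765,28)],.047))
print('seats z12',onz('top',[T(124,184),T(394,131),T(493,168)],.012))
print('dropper',onz('top',[TP(644,188)],.062))
print('window',onz('top',[TP(205,224)],.014),onz('side',[SP(309,268)],.014))
print('empty side',onz('side',[S(140,491)],.012))
E
python3 m1.py
```

```text
stout top [0.6327 0.0415 0.0934] 0.001 topdepth [0.6322 0.0414 0.0918] sidedepth [0.6333 0.0419 0.0939]
short top [0.6509 0.0008 0.0515] 0.0017 topdepth [0.6501 0.0006 0.0491] sidedepth [0.6403 0.0318 0.0947]
slim top [ 0.6344 -0.0403  0.1032] 0.0007 topdepth [ 0.6342 -0.0405  0.1013] sidedepth [ 0.634  -0.0376  0.1064]
waist top [ 0.6348 -0.1129  0.0797] 0.0007 topdepth [ 0.6345 -0.1131  0.0785] sidedepth [ 0.6359 -0.1149  0.0775]
empty [0.6299 0.1156 0.0135] 0.0002 topdepth [0.4901 0.0057 0.9898] sidedepth [0.6304 0.1149 0.0122]
stepped top [0.4146 0.1752 0.0767] 0.0003 topdepth [0.4144 0.1752 0.0765] sidedepth [0.4149 0.1758 0.078 ]
window [0.416  0.1791 0.0168] 0.0004 topdepth [0.4197 0.1696 0.0698] sidedepth [0.4184 0.192  0.0468]
mat BL [ 0.3661 -0.179   0.0014] 0.0013 topdepth [ 0.3654 -0.1786  0.0036] sidedepth [ 0.3673 -0.1772  0.0034]
mat TL [ 0.473  -0.1639  0.0026] 0.0008 topdepth [ 0.4735 -0.1647 -0.0023] sidedepth [ 0.4724 -0.1653  0.0011]
mat TR [ 0.497  -0.3406  0.0028] 0.0004 topdepth [ 0.4967 -0.3406  0.0028] sidedepth [ 0.4973 -0.3394  0.0038]
mat BR [ 0.3906 -0.35
[... 163 characters left out ...]
sidedepth [0.4842 0.2398 0.0097]
plateTR [0.4762 0.1111 0.0105] 0.0003 topdepth [0.4763 0.112  0.0014] sidedepth [0.4761 0.1062 0.0012]
plateBR [0.3488 0.1201 0.0127] 0.0007 topdepth [0.3488 0.1204 0.0094] sidedepth [0.3462 0.1136 0.0001]
plateBL [0.3569 0.2468 0.013 ] 0.0004 topdepth [0.3567 0.2469 0.0128] sidedepth [0.3575 0.2475 0.0152]
tray corners z12 [[ 0.5801  0.153   0.012 ]
 [ 0.5889 -0.1555  0.012 ]]
rail ends z47 [[ 0.6732  0.1554  0.047 ]
 [ 0.6843 -0.1536  0.047 ]]
seats z12 [[ 0.6299  0.1157  0.012 ]
 [ 0.6504  0.0006  0.012 ]
 [ 0.6338 -0.0413  0.012 ]]
dropper [[0.4282 0.0026 0.062 ]]
window [[0.4154 0.1796 0.014 ]] [[0.4161 0.1779 0.014 ]]
empty side [[0.6304 0.1148 0.012 ]]
```

Call:
drive_tool(moves=[[[0,0,0],-0.124,0.3],[[0,0,0],-0.124,0.3],[[0,0,0],-0.124,0.3],[[0,0,0],-0.124,0.3],[[0,0,0],-0.124,0.3],[[0,0,0],-0.124,0.3],[[0,0,0],-0.124,0.3],[[0,0,0],-0.124,0.3],[[0,0,0],-0.124,0.3],[[0,0,0],-0.127,0.3],[[0,0,0],0,0.3],[[0,0,0],0,0.3]], force=40)

```text
time_s: 1.3
eef_pos: [0.1851, -0.5442, 0.2096]
tcp_rot: [[1.0, -0.0, 0.003], [-0.003, 0.001, 1.0], [-0.0, -1.0, 0.001]]
ft_force: [-0.1, 0.1, 0.3]
finger_gap: 0.0557
```

Call:
drive_tool(moves=[[[0.024,0,0.0265],0,0.3],[[0.024,0,0.0265],0,0.3],[[0.024,0,0.0265],0,0.3],[[0.024,0,0.0265],0,0.3],[[0.024,0,0.0265],0,0.3],[[0.024,0,0.0265],0,0.3],[[0.024,0,0.0265],0,0.3],[[0.024,0,0.0265],0,0.3],[[0.024,0,0.0265],0,0.3],[[0.024,0,0.0265],0,0.3],[[0.024,0,0.0265],0,0.3],[[0.024,0,0.0265],0,0.3],[[0.024,0,0.0265],0,0.3],[[0.024,0,0.0265],0,0.3],[[0.024,0,0.0265],0,0.3],[[0.024,0,0.0265],0,0.3],[[0.024,0,0.0265],0,0.3],[[0.024,0,0.0265],0,0.3],[[0.017,0,0.0265],0,0.3],[[0,0,0],0,0.3]])

```text
time_s: 3.3
eef_pos: [0.6359, -0.0376, 0.2091]
tcp_rot: [[1.0, 0.0, -0.002], [0.002, 0.001, 1.0], [0.0, -1.0, 0.001]]
ft_force: [0.1, -0.2, 0.7]
finger_gap: 0.0553
```

Call:
drive_tool(moves=[[[0,0,0],0,0.3],[[0,0,0],0,0.3]])

```text
time_s: 3.5
eef_pos: [0.6335, -0.0417, 0.2098]
tcp_rot: [[1.0, -0.001, 0.001], [-0.001, -0.001, 1.0], [-0.001, -1.0, -0.001]]
ft_force: [0.2, 0.1, 0.0]
finger_gap: 0.0555
```

Call:
drive_tool(moves=[[[0,0.025,0.001],0,0.3],[[0,0.025,0],0,0.3],[[0,0.025,0],0,0.3],[[0,0.015,0],0,0.3],[[0,0,0],0,0.3],[[0,0,0],0,0.3]])

```text
time_s: 4.1
eef_pos: [0.6341, -0.0408, 0.1205]
tcp_rot: [[1.0, 0.001, 0.002], [-0.002, -0.0, 1.0], [0.001, -1.0, -0.0]]
ft_force: [0.7, 0.6, 0.9]
finger_gap: 0.0555
```

```bash
cat > look.py <<'E'
import sys,cv2,numpy as np
from station import *
tag=sys.argv[1]
def crop(im,x0,y0,w,h,k,n):
    cv2.imwrite(n,cv2.resize(im[y0:y0+h,x0:x0+w],None,fx=k,fy=k,interpolation=cv2.INTER_CUBIC))
for a in sys.argv[2:]:
    n,x0,y0,w,h,k=a.split(',');im,d=get_image(n);np.save(f'{n}_{tag}.npy',d)
    crop(im,int(x0),int(y0),int(w),int(h),float(k),f'pics/{tag}_{n}.png')
s=read_state();print(s['time_s'],s['eef_pos'],s['q'])
P=[read_state()['eef_pos'] for _ in range(3)];print(P)
E
python3 look.py a side,120,60,160,160,3.7 top,160,80,165,100,4.8
```

```text
4.2 [ 0.63483486 -0.04051806  0.12144984] [-8.17396146e-02  4.76032749e-01  1.54773739e+00 -1.61899624e-04
  1.11514247e+00 -8.07632776e-02]
[array([ 0.63483486, -0.04051806,  0.12144984]), array([ 0.63483486, -0.04051806,  0.12144984]), array([ 0.63483486, -0.04051806,  0.12144984])]
```

View pics/a_side.png

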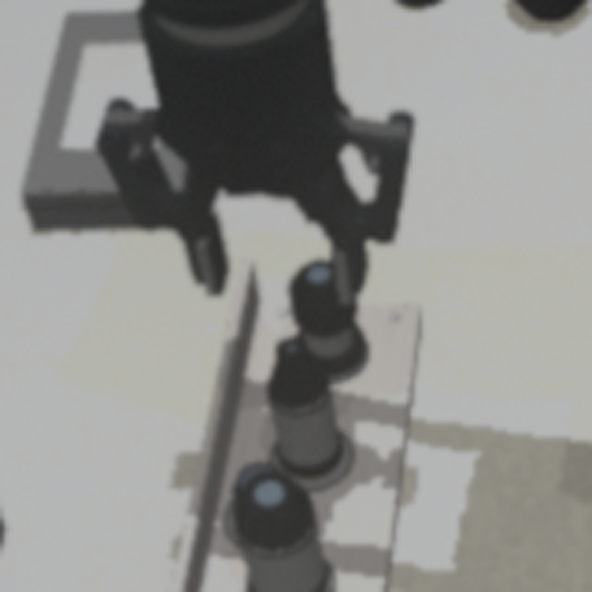

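View pics/a_top.png

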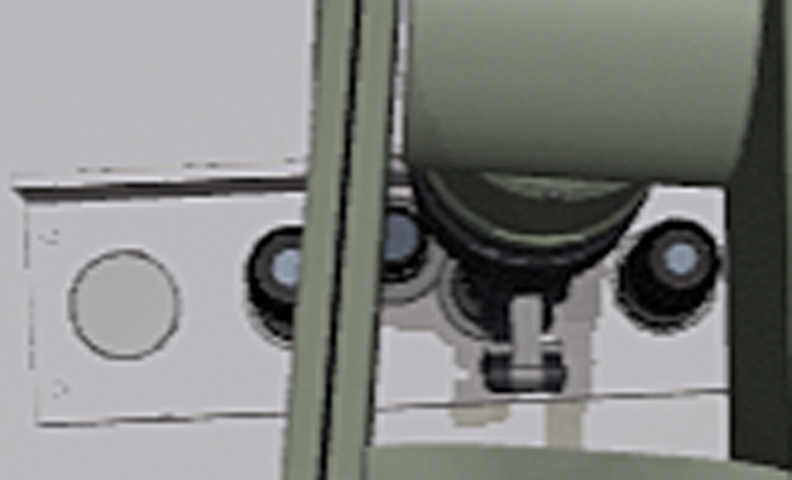

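Call:
drive_tool(moves=[[[0,0.015,0],0,0.3],[[0,0.015,0],0,0.3],[[0,0.015,0],0,0.3],[[0,0.015,0],0,0.3],[[0,0.01,0],0,0.3],[[0,0.006,0],0,0.3],[[0,0,0],0,0.3],[[0,0,0],0,0.3]])

```text
time_s: 5.0
eef_pos: [0.6347, -0.04, 0.0446]
tcp_rot: [[1.0, 0.001, 0.0], [-0.0, -0.0, 1.0], [0.001, -1.0, -0.0]]
ft_force: [-0.2, -0.0, -0.2]
finger_gap: 0.0558
```

Call:
drive_tool(moves=[[[0,0,0],0,0.1],[[0,0,0],0,-0.1],[[0,0,0],0,-0.3],[[0,0,0],0,-0.4],[[0,0,0],0,-0.5],[[0,0,0],0,-0.6],[[0,0,0],0,-0.6],[[0,0,0],0,-0.6]])

```text
time_s: 5.8
eef_pos: [0.6347, -0.0399, 0.0447]
tcp_rot: [[1.0, 0.002, 0.0], [-0.0, -0.0, 1.0], [0.002, -1.0, -0.0]]
ft_force: [0.1, -0.7, 6.2]
finger_gap: 0.0301
```

Call:
drive_tool(moves=[[[0,0,0],0,-0.8],[[0,0,0],0,-1],[[0,0,0],0,-1],[[0,0,0],0,-1]])

```text
time_s: 6.2
eef_pos: [0.6347, -0.0399, 0.0447]
tcp_rot: [[1.0, 0.002, -0.0], [0.0, -0.0, 1.0], [0.002, -1.0, -0.0]]
ft_force: [-0.2, -0.4, 5.7]
finger_gap: 0.03
```

```bash
python3 look.py b side,120,60,160,160,3.7 
```

```text
6.25 [ 0.63469209 -0.03997644  0.0446734 ] [-8.09346576e-02  5.49172285e-01  1.63519094e+00 -1.19154283e-04
  9.55731927e-01 -8.08514725e-02]
[array([ 0.63469209, -0.03997644,  0.0446734 ]), array([ 0.63469209, -0.03997644,  0.0446734 ]), array([ 0.63469209, -0.03997644,  0.0446734 ])]
```

View pics/b_side.png

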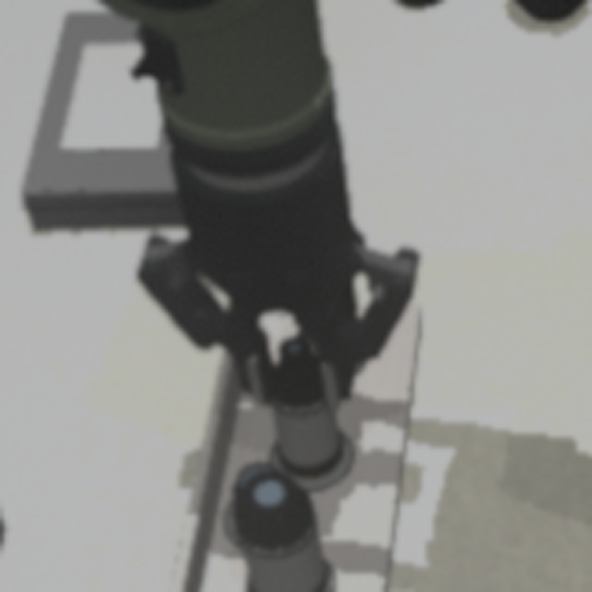

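Call:
drive_tool(moves=[[[0,-0.005,0],0,-1],[[0,-0.01,0],0,-1],[[0,-0.015,0],0,-1],[[0,-0.02,0],0,-1],[[0,-0.02,0],0,-1],[[0,-0.02,0],0,-1],[[0,-0.01,0],0,-1],[[0,0,0],0,-1],[[0,0,0],0,-1]])

```text
time_s: 7.15
eef_pos: [0.6335, -0.0398, 0.1431]
tcp_rot: [[1.0, -0.002, -0.0], [0.0, 0.0, 1.0], [-0.002, -1.0, 0.0]]
ft_force: [-0.9, 0.1, -1.7]
finger_gap: 0.0298
```

```bash
python3 look.py c side,120,60,160,160,3.7 
```

```text
7.2 [ 0.63322803 -0.03982538  0.14257105] [-8.08877992e-02  4.59430960e-01  1.51903551e+00 -9.79412882e-05
  1.16573363e+00 -8.08696453e-02]
[array([ 0.63322803, -0.03982538,  0.14257105]), array([ 0.63322803, -0.03982538,  0.14257105]), array([ 0.63322803, -0.03982538,  0.14257105])]
```

View pics/c_side.png

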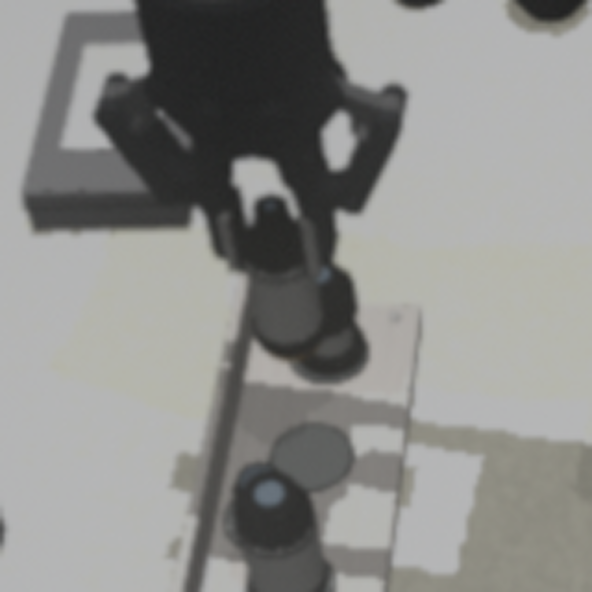

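Call:
drive_tool(moves=[[[-0.007,0,-0.009],0,-1],[[-0.013,0,-0.0175],0,-1],[[-0.013,0,-0.0175],0,-1],[[-0.013,0,-0.0175],0,-1],[[-0.013,0,-0.0175],0,-1],[[-0.013,0,-0.0175],0,-1],[[-0.013,0,-0.0175],0,-1],[[-0.013,0,-0.0175],0,-1],[[-0.013,0,-0.0175],0,-1],[[-0.013,0,-0.0175],0,-1],[[-0.013,0,-0.0175],0,-1],[[-0.013,0,-0.0175],0,-1],[[-0.013,0,-0.0175],0,-1],[[-0.013,0,-0.0175],0,-1],[[-0.013,0,-0.0175],0,-1],[[-0.007,0,-0.01],0,-1],[[0,0,0],0,-1],[[0,0,0],0,-1],[[0,0,0],0,-1]])

```text
time_s: 9.1
eef_pos: [0.4385, -0.3032, 0.1438]
tcp_rot: [[1.0, 0.0, -0.001], [0.001, 0.0, 1.0], [0.0, -1.0, 0.0]]
ft_force: [0.0, -0.5, -1.9]
finger_gap: 0.0302
```

Call:
drive_tool(moves=[[[0,0.02,0],0,-1],[[0,0.02,0],0,-1],[[0,0.02,0],0,-1],[[0,0.02,0],0,-1],[[0,0.01,0],0,-1],[[0,0.005,0],0,-1],[[0,0,0],0,-1],[[0,0,0],0,-1],[[0,0,0],0,-1]])

```text
time_s: 10.0
eef_pos: [0.4388, -0.3043, 0.0498]
tcp_rot: [[1.0, 0.002, -0.0], [0.0, -0.001, 1.0], [0.002, -1.0, -0.001]]
ft_force: [-0.1, -0.1, -2.2]
finger_gap: 0.0299
```

Call:
drive_tool(moves=[[[0,0.005,0],0,-1],[[0,0.004,0],0,-1],[[0,0.002,0],0,-1],[[0,0.001,0],0,-1],[[0,0,0],0,-1],[[0,0,0],0,-1]])

```text
time_s: 10.6
eef_pos: [0.4382, -0.304, 0.0369]
tcp_rot: [[1.0, 0.0, 0.0], [-0.0, -0.0, 1.0], [0.0, -1.0, -0.0]]
ft_force: [-0.1, -0.1, -2.6]
finger_gap: 0.0299
```

Call:
drive_tool(moves=[[[0,0.0005,0],0,-1],[[0,0.0005,0],0,-1],[[0,0,0],0,-1],[[0,0,0],0,-1]])

```text
time_s: 11.0
eef_pos: [0.4384, -0.3042, 0.0367]
tcp_rot: [[1.0, 0.001, -0.0], [0.0, -0.001, 1.0], [0.001, -1.0, -0.001]]
ft_force: [-2.1, 0.4, 5.9]
finger_gap: 0.0296
```

Call:
drive_tool(moves=[[[0,0,0],0,-0.3],[[0,0,0],0,-0.2],[[0,0,0],0,-0.1],[[0,0,0],0,0],[[0,0,0],0,0.2],[[0,0,0],0,0.4],[[0,0,0],0,0.4],[[0,-0.01,0],0,0.4],[[0,-0.02,0],0,0.4],[[0,-0.03,0],0,0.4],[[0,-0.03,0],0,0.4],[[0,-0.03,0],0,0.4],[[0,0,0],0,0.3],[[0,0,0],0,0.3]])

```text
time_s: 12.4
eef_pos: [0.4383, -0.304, 0.157]
tcp_rot: [[1.0, 0.002, -0.0], [0.0, -0.001, 1.0], [0.002, -1.0, -0.001]]
ft_force: [-0.1, 0.1, 0.5]
finger_gap: 0.0553
```

```bash
python3 look.py d side,240,30,160,160,3.7 
```

```text
12.45 [ 0.43776873 -0.30361939  0.1558826 ] [-6.27955297e-01  2.95133367e-01  1.74457796e+00 -4.19445986e-05
  1.10219375e+00 -6.27924904e-01]
[array([ 0.43776873, -0.30361939,  0.1558826 ]), array([ 0.43776873, -0.30361939,  0.1558826 ]), array([ 0.43776873, -0.30361939,  0.1558826 ])]
```

View pics/d_side.png

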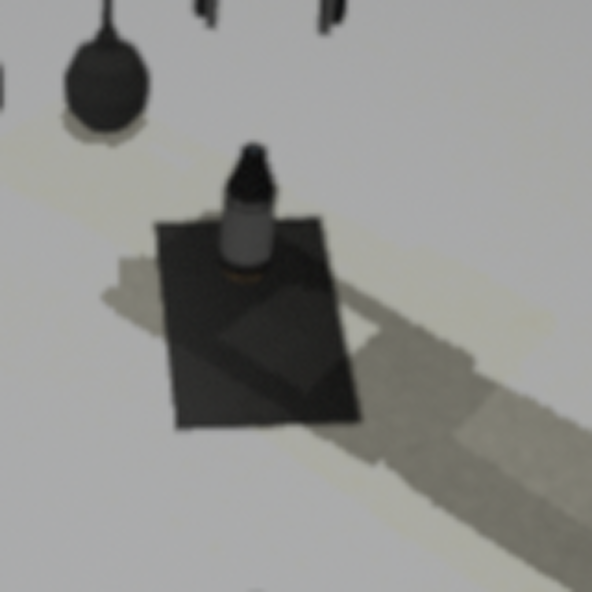

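Call:
drive_tool(moves=[[[0.006,0,0.0105],0,0.3],[[0.0125,0,0.0223],0,0.3],[[0.0125,0,0.0223],0,0.3],[[0.0125,0,0.0223],0,0.3],[[0.0125,0,0.0223],0,0.3],[[0.0125,0,0.0223],0,0.3],[[0.0125,0,0.0223],0,0.3],[[0.0125,0,0.0223],0,0.3],[[0.0125,0,0.0223],0,0.3],[[0.0125,0,0.0223],0,0.3],[[0.0125,0,0.0223],0,0.3],[[0.0125,0,0.0223],0,0.3],[[0.0125,0,0.0223],0,0.3],[[0.0125,0,0.0223],0,0.3],[[0.0125,0,0.0223],0,0.3],[[0.0125,0,0.0223],0,0.3],[[0,0,0],0,0.3],[[0,0,0],0,0.3],[[0,0,0],0,0.3]])

```text
time_s: 14.35
eef_pos: [0.6308, 0.0408, 0.1551]
tcp_rot: [[1.0, -0.002, 0.0], [-0.0, -0.0, 1.0], [-0.002, -1.0, -0.0]]
ft_force: [0.3, -0.5, -0.5]
finger_gap: 0.0552
```

Call:
drive_tool(moves=[[[0,0.02,0],0,0.3],[[0,0.02,0],0,0.3],[[0,0.02,0],0,0.3],[[0,0.02,0],0,0.3],[[0,0.015,0],0,0.3],[[0,0.01,0],0,0.3],[[0,0.0095,0],0,0.3],[[0,0,0],0,0.3],[[0,0,0],0,0.3],[[0,0,0],0,0.1],[[0,0,0],0,0],[[0,0,0],0,-0.1],[[0,0,0],0,-0.2],[[0,0,0],0,-0.4],[[0,0,0],0,-0.7],[[0,0,0],0,-1],[[0,0,0],0,-1],[[0,0,0],0,-1]])

```text
time_s: 16.15
eef_pos: [0.6325, 0.0411, 0.0423]
tcp_rot: [[1.0, 0.002, -0.0], [0.0, 0.0, 1.0], [0.002, -1.0, 0.0]]
ft_force: [-0.7, -0.1, 5.4]
finger_gap: 0.0367
```

Call:
drive_tool(moves=[[[0,-0.005,0],0,-1],[[0,-0.01,0],0,-1],[[0,-0.015,0],0,-1],[[0,-0.02,0],0,-1],[[0,-0.02,0],0,-1],[[0,-0.02,0],0,-1],[[0,-0.01,0],0,-1],[[0,0,0],0,-1],[[0,0,0],0,-1]])

```text
time_s: 17.05
eef_pos: [0.6309, 0.0411, 0.1406]
tcp_rot: [[1.0, -0.002, 0.0], [-0.0, -0.0, 1.0], [-0.002, -1.0, -0.0]]
ft_force: [-0.5, 0.2, -3.5]
finger_gap: 0.0366
```

Call:
drive_tool(moves=[[[-0.0065,0,-0.008],0,-1],[[-0.0135,0,-0.017],0,-1],[[-0.0135,0,-0.017],0,-1],[[-0.0135,0,-0.017],0,-1],[[-0.0135,0,-0.017],0,-1],[[-0.0135,0,-0.017],0,-1],[[-0.0135,0,-0.017],0,-1],[[-0.0135,0,-0.017],0,-1],[[-0.0135,0,-0.017],0,-1],[[-0.0135,0,-0.017],0,-1],[[-0.0135,0,-0.017],0,-1],[[-0.0135,0,-0.017],0,-1],[[-0.0135,0,-0.017],0,-1],[[-0.0135,0,-0.017],0,-1],[[-0.0135,0,-0.017],0,-1],[[-0.011,0,-0.01],0,-1],[[0,0,0],0,-1],[[0,0,0],0,-1],[[0,0,0],0,-1]])

```text
time_s: 18.95
eef_pos: [0.4254, -0.2145, 0.1413]
tcp_rot: [[1.0, 0.0, -0.0], [0.0, 0.0, 1.0], [0.0, -1.0, 0.0]]
ft_force: [0.6, 0.0, -3.2]
finger_gap: 0.0368
```

Call:
drive_tool(moves=[[[0,0.02,0],0,-1],[[0,0.02,0],0,-1],[[0,0.02,0],0,-1],[[0,0.02,0],0,-1],[[0,0.015,0],0,-1],[[0,0.008,0],0,-1],[[0,0.003,0],0,-1],[[0,0,0],0,-1],[[0,0,0],0,-1],[[0,0,0],0,-1]])

```text
time_s: 19.95
eef_pos: [0.4257, -0.2152, 0.0361]
tcp_rot: [[1.0, 0.002, -0.0], [0.0, -0.001, 1.0], [0.002, -1.0, -0.001]]
ft_force: [-0.3, -0.4, -4.1]
finger_gap: 0.0366
```

Target TCP ≈ 0.034; step down to contact.

Call:
drive_tool(moves=[[[0,0.001,0],0,-1],[[0,0.0005,0],0,-1],[[0,0.0005,0],0,-1],[[0,0,0],0,-1],[[0,0,0],0,-1]])

```text
time_s: 20.45
eef_pos: [0.4255, -0.2152, 0.0343]
tcp_rot: [[1.0, 0.001, 0.0], [-0.0, -0.001, 1.0], [0.001, -1.0, -0.001]]
ft_force: [-0.7, 0.9, 4.8]
finger_gap: 0.0366
```

Call:
drive_tool(moves=[[[0,0.0005,0],0,-1],[[0,0,0],0,-1],[[0,0,0],0,-1]])

```text
time_s: 20.75
eef_pos: [0.4256, -0.2152, 0.0342]
tcp_rot: [[1.0, 0.001, 0.0], [-0.0, -0.001, 1.0], [0.001, -1.0, -0.001]]
ft_force: [-1.8, 0.8, 9.5]
finger_gap: 0.0366
```

Call:
drive_tool(moves=[[[0,0,0],0,-0.15],[[0,0,0],0,0],[[0,0,0],0,0.2],[[0,0,0],0,0.4],[[0,0,0],0,0.4],[[0,0,0],0,0.4],[[0,-0.01,0],0,0.4],[[0,-0.02,0],0,0.4],[[0,-0.03,0],0,0.4],[[0,-0.03,0],0,0.4],[[0,-0.03,0],0,0.4],[[0,0,0],0,0.4],[[0,0,0.01],0,0.4],[[0,0,0.02],0,0.4],[[0,0,0.02],0,0.4],[[0,0,0.02],0,0.4],[[0,0,0.02],0,0.4],[[0,0,0.02],0,0.4]])

```text
time_s: 22.55
eef_pos: [0.4238, -0.1032, 0.1517]
tcp_rot: [[1.0, -0.003, 0.0], [-0.0, 0.001, 1.0], [-0.003, -1.0, 0.001]]
ft_force: [0.4, 0.3, -0.1]
finger_gap: 0.0597
```

Call:
drive_tool(moves=[[[0,0,0.02],0,0.4],[[0,0,0.02],0,0.4],[[0,0,0.02],0,0.4],[[0,0,0.02],0,0.4],[[0,0,0.02],0,0.4],[[0,0,0.02],0,0.4],[[0,0,0.02],0,0.4],[[0,0,0.02],0,0.4],[[0,0,0.02],0,0.4],[[0,0,0.02],0,0.4],[[0,0,0.02],0,0.4],[[0,0,0.02],0,0.4],[[0,0,0.02],0,0.4],[[-0.011,0,0.02],0,0.4],[[0,0,0],0,0.4],[[0,0,0],0,0.4],[[0,0,0],0,0.4]])

```text
time_s: 24.25
eef_pos: [0.4138, 0.1745, 0.1524]
tcp_rot: [[1.0, -0.001, 0.0], [-0.0, -0.001, 1.0], [-0.001, -1.0, -0.001]]
ft_force: [-0.4, -0.1, 0.2]
finger_gap: 0.0598
```

Call:
drive_tool(moves=[[[0,0,0],-0.12,0.4],[[0,0,0],-0.12,0.4],[[0,0,0],-0.12,0.4],[[0,0,0],-0.12,0.4],[[0,0,0],-0.12,0.4],[[0,0,0],-0.12,0.4],[[0,0,0],-0.12,0.4],[[0,0,0],-0.12,0.4],[[0,0,0],-0.12,0.4],[[0,0,0],-0.12,0.4],[[0,0,0],-0.12,0.4],[[0,0,0],-0.12,0.4],[[0,0,0],-0.131,0.4],[[0,0,0],0,0.4],[[0,0,0],0,0.4],[[0,0,0],0,0.4]])

```text
time_s: 25.85
eef_pos: [0.4142, 0.1747, 0.1528]
tcp_rot: [[0.002, -0.0, -1.0], [1.0, -0.0, 0.002], [-0.0, -1.0, 0.0]]
ft_force: [-0.6, -1.1, 0.1]
finger_gap: 0.0596
```

```bash
python3 look.py e side,230,30,170,310,1.9 top,110,195,310,100,2.5 
```

```text
25.95 [0.41415406 0.17491874 0.15285645] [ 3.74138698e-01  1.71940230e-01  1.92387124e+00 -1.46067668e-04
  1.04586326e+00 -1.19537962e+00]
[array([0.41415406, 0.17491874, 0.15285645]), array([0.41415406, 0.17491874, 0.15285645]), array([0.41415406, 0.17491874, 0.15285645])]
```

View pics/e_side.png

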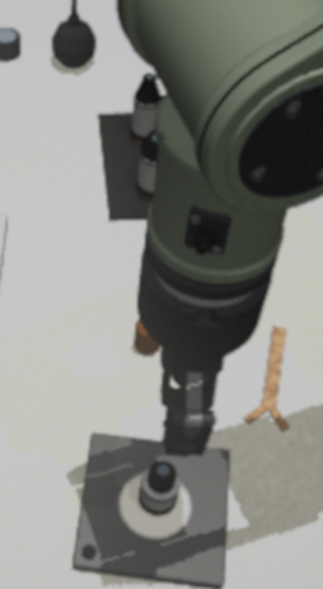

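View pics/e_top.png

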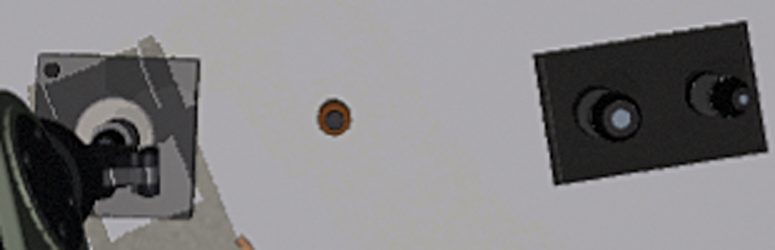

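Call:
drive_tool(moves=[[[0,0.02,0],0,0.4],[[0,0.02,0],0,0.4],[[0,0.02,0],0,0.4],[[0,0.02,0],0,0.4],[[0,0.02,0],0,0.4],[[0,0.015,0],0,0.4],[[0,0.01,0],0,0.4],[[0,0.005,0],0,0.4],[[0,0,0],0,0.4],[[0,0,0],0,0.4],[[0,0,0],0,0.2],[[0,0,0],0,0],[[0,0,0],0,-0.1],[[0,0,0],0,-0.2],[[0,0,0],0,-0.4],[[0,0,0],0,-0.7],[[0,0,0],0,-1],[[0,0,0],0,-1],[[0,0,0],0,-1]])

```text
time_s: 27.85
eef_pos: [0.4143, 0.1752, 0.0233]
tcp_rot: [[-0.0, 0.001, -1.0], [1.0, 0.0, -0.0], [0.0, -1.0, -0.001]]
ft_force: [-1.3, 0.3, 6.2]
finger_gap: 0.0296
```

Call:
drive_tool(moves=[[[0,-0.005,0],0,-1],[[0,-0.01,0],0,-1],[[0,-0.015,0],0,-1],[[0,-0.02,0],0,-1],[[0,-0.02,0],0,-1],[[0,-0.02,0],0,-1],[[0,-0.01,0],0,-1],[[0,0,0],0,-1],[[0,0,0],0,-1]])

```text
time_s: 28.75
eef_pos: [0.4136, 0.1749, 0.1224]
tcp_rot: [[-0.0, -0.001, -1.0], [1.0, -0.0, -0.0], [-0.0, -1.0, 0.001]]
ft_force: [-0.4, 1.7, -2.9]
finger_gap: 0.0296
```

```bash
python3 look.py f side,230,200,130,140,4 top,110,195,100,100,5 
```

```text
28.85 [0.41333986 0.17477738 0.1219131 ] [ 3.74493335e-01  2.05652192e-01  1.97049886e+00 -1.28827918e-04
  9.67742697e-01 -1.19642679e+00]
[array([0.41333986, 0.17477738, 0.1219131 ]), array([0.41333986, 0.17477738, 0.1219131 ]), array([0.41333986, 0.17477738, 0.1219131 ])]
```

View pics/f_side.png

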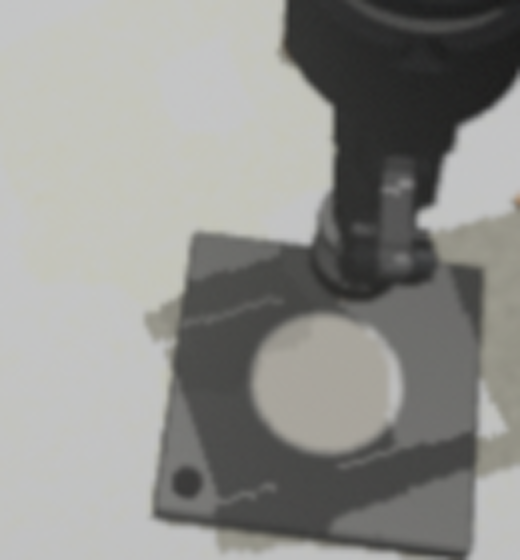

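View pics/f_top.png

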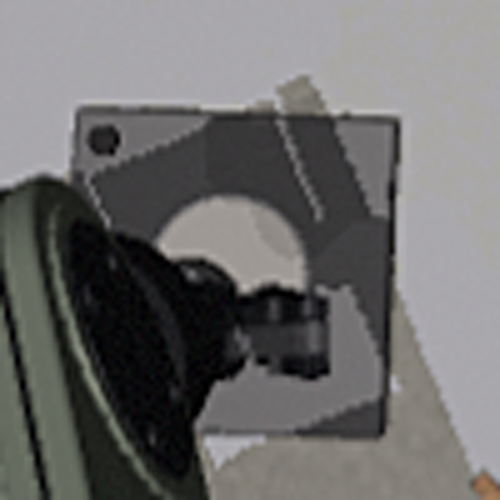

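Call:
drive_tool(moves=[[[-0.002,0,-0.008],0,-1],[[-0.005,0,-0.018],0,-1],[[-0.005,0,-0.018],0,-1],[[-0.005,0,-0.018],0,-1],[[-0.005,0,-0.018],0,-1],[[-0.005,0,-0.018],0,-1],[[-0.005,0,-0.018],0,-1],[[-0.005,0,-0.018],0,-1],[[-0.005,0,-0.018],0,-1],[[-0.005,0,-0.018],0,-1],[[-0.005,0,-0.018],0,-1],[[-0.005,0,-0.018],0,-1],[[-0.003,0,-0.0098],0,-1],[[0,0,0],0,-1],[[0,0,0],0,-1],[[0,0,0],0,-1]])

```text
time_s: 30.45
eef_pos: [0.629, 0.1153, 0.1227]
tcp_rot: [[-0.001, -0.001, -1.0], [1.0, -0.0, -0.001], [-0.0, -1.0, 0.001]]
ft_force: [0.2, 0.1, -1.2]
finger_gap: 0.0301
```

Call:
drive_tool(moves=[[[0,0.02,0],0,-1],[[0,0.02,0],0,-1],[[0,0.02,0],0,-1],[[0,0.02,0],0,-1],[[0,0.012,0],0,-1],[[0,0.005,0],0,-1],[[0,0,0],0,-1],[[0,0,0],0,-1],[[0,0,0],0,-1]])

```text
time_s: 31.35
eef_pos: [0.6307, 0.1153, 0.027]
tcp_rot: [[-0.0, 0.002, -1.0], [1.0, 0.0, -0.0], [0.0, -1.0, -0.002]]
ft_force: [-0.4, 0.9, -1.2]
finger_gap: 0.0296
```

```bash
python3 look.py g side,150,160,110,130,4.4
python3 - <<'E'
from h import *
print(onz('side',[((326.5)/4+229.5,383/4+199.5)],.014))
E
```

```text
31.4 [0.63059535 0.11523593 0.02692616] [ 1.62851622e-01  5.74896267e-01  1.63934419e+00 -1.06581402e-04
  9.25438382e-01 -1.40807042e+00]
[array([0.63059535, 0.11523593, 0.02692616]), array([0.63059535, 0.11523593, 0.02692616]), array([0.63059535, 0.11523593, 0.02692616])]
[[0.41596791 0.17969554 0.014     ]]
```

View pics/g_side.png

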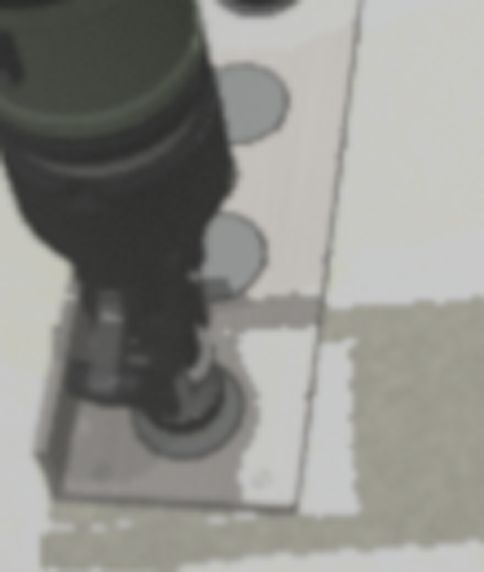

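Call:
drive_tool(moves=[[[0,0.003,0],0,-1],[[0,0.0015,0],0,-1],[[0,0.0005,0],0,-1],[[0,0.0005,0],0,-1],[[0,0,0],0,-1],[[0,0,0],0,-1]])

```text
time_s: 32.0
eef_pos: [0.6302, 0.1152, 0.0214]
tcp_rot: [[-0.0, 0.001, -1.0], [1.0, 0.0, -0.0], [0.0, -1.0, -0.001]]
ft_force: [-2.1, -0.6, 5.9]
finger_gap: 0.03
```

Call:
drive_tool(moves=[[[0,0.0005,0],0,-1],[[0,0,0],0,-1],[[0,0,0],0,-1]])

```text
time_s: 32.3
eef_pos: [0.6303, 0.1152, 0.0213]
tcp_rot: [[-0.0, 0.001, -1.0], [1.0, 0.0, -0.0], [0.0, -1.0, -0.001]]
ft_force: [-2.5, -1.1, 7.3]
finger_gap: 0.0299
```

Call:
drive_tool(moves=[[[0,0,0],0,-0.25],[[0,0,0],0,-0.1],[[0,0,0],0,0.1],[[0,0,0],0,0.3],[[0,0,0],0,0.3],[[0,0,0],0,0.3],[[0,-0.01,0],0,0.3],[[0,-0.02,0],0,0.3],[[0,-0.03,0],0,0.3],[[0,-0.03,0],0,0.3],[[0,-0.01,0],0,0.3],[[0,0,0],0,0.3],[[-0.015,0,-0.003],0,0.3],[[-0.02,0,-0.004],0,0.3],[[-0.02,0,-0.004],0,0.3],[[-0.02,0,-0.004],0,0.3],[[-0.02,0,-0.003],0,0.3],[[-0.0197,0,-0.0022],0,0.3],[[0,0,0],0,0.3],[[0,0,0],0,0.3]])

```text
time_s: 34.3
eef_pos: [0.6493, -0.0002, 0.1183]
tcp_rot: [[0.001, -0.003, -1.0], [1.0, 0.0, 0.001], [0.0, -1.0, 0.003]]
ft_force: [-0.4, 0.4, -0.3]
finger_gap: 0.0552
```

```bash
python3 look.py h side,150,110,110,170,3.5 top,160,80,165,100,4.8
```

```text
34.4 [0.64961384 0.00087303 0.11896602] [-1.64834549e-02  5.00212654e-01  1.51197835e+00  2.61257523e-04
  1.13114193e+00 -1.58784731e+00]
[array([0.64961384, 0.00087303, 0.11896602]), array([0.64961384, 0.00087303, 0.11896602]), array([0.64961384, 0.00087303, 0.11896602])]
```

View pics/h_side.png

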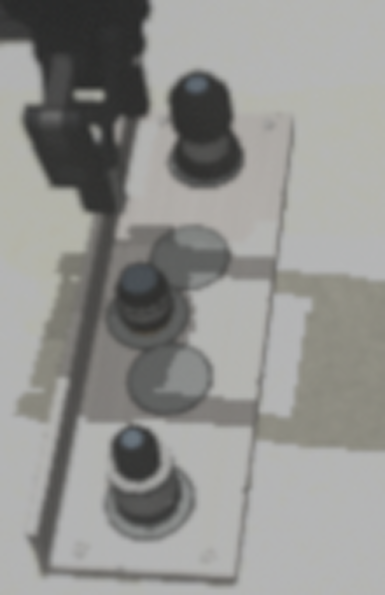

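View pics/h_top.png

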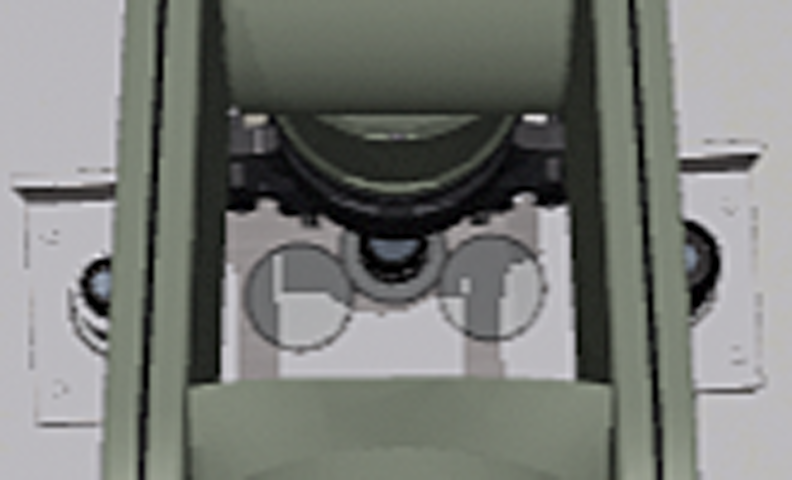

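```bash
python3 - <<'E'
from h import *
np.set_printoptions(precision=4,suppress=True)
T=lambda x,y:((x+.5)/4.8+159.5,(y+.5)/4.8+79.5)
S=lambda x,y:((x+.5)/3.5+149.5,(y+.5)/3.5+109.5)
for n,s,t in [('stout seat',(169,380),(299,297)),('slim seat',(189.5,257),(492,288))]:
    print(n,tri(S(*s),T(*t)),onz('top',[T(*t)],.012),onz('side',[S(*s)],.012))
print('short seat side',onz('side',[S(147.5,309)],.012),'short top side',onz('side',[S(140.5,280)],.046), 'stepped seat',onz('side',[S(149.5,496)],.012),'stepped top',onz('side',[S(131,438)],.074))
E
```

```text
stout seat (array([0.6323, 0.0416, 0.0115]), np.float64(0.000985958820248351)) [[0.6315 0.0415 0.012 ]] [[0.6329 0.042  0.012 ]]
slim seat (array([ 0.6344, -0.0407,  0.0129]), np.float64(0.0010932889727230035)) [[ 0.6338 -0.0409  0.012 ]] [[ 0.6354 -0.0414  0.012 ]]
short seat side [[ 0.653  -0.0035  0.012 ]] short top side [[0.6513 0.0012 0.046 ]] stepped seat [[0.631  0.1129 0.012 ]] stepped top [[0.6312 0.1147 0.074 ]]
```

Call:
drive_tool(moves=[[[0,0.02,0],0,0.3],[[0,0.02,0],0,0.3],[[0,0.02,0],0,0.3],[[0,0.02,0],0,0.3],[[0,0.012,0],0,0.3],[[0,0.008,0],0,0.3],[[0,0.0035,0],0,0.3],[[0,0,0],0,0.3],[[0,0,0],0,0.3],[[0,0,0],0,0.3]])

```text
time_s: 35.4
eef_pos: [0.6508, 0.0004, 0.0173]
tcp_rot: [[-0.0, 0.002, -1.0], [1.0, -0.0, -0.0], [-0.0, -1.0, -0.002]]
ft_force: [-0.5, 0.4, -0.3]
finger_gap: 0.0557
```

Call:
drive_tool(moves=[[[0,0.0025,0],0,0.3],[[0,0,0],0,0.1],[[0,0,0],0,-0.1],[[0,0,0],0,-0.2],[[0,0,0],0,-0.3],[[0,0,0],0,-0.6],[[0,0,0],0,-1],[[0,0,0],0,-1],[[0,0,0],0,-1]])

```text
time_s: 36.3
eef_pos: [0.6503, 0.0004, 0.0143]
tcp_rot: [[-0.0, 0.0, -1.0], [1.0, -0.0, -0.0], [-0.0, -1.0, -0.0]]
ft_force: [-0.9, -0.1, 3.9]
finger_gap: 0.0256
```

Call:
drive_tool(moves=[[[0,-0.005,0],0,-1],[[0,-0.01,0],0,-1],[[0,-0.02,0],0,-1],[[0,-0.02,0],0,-1],[[0,-0.02,0],0,-1],[[0,-0.02,0],0,-1],[[0,-0.005,0],0,-1],[[0,0,0],0,-1],[[0,0,0],0,-1]])

```text
time_s: 37.2
eef_pos: [0.6494, 0.0004, 0.1129]
tcp_rot: [[-0.0, -0.002, -1.0], [1.0, -0.0, -0.0], [-0.0, -1.0, 0.002]]
ft_force: [1.0, 0.6, -2.2]
finger_gap: 0.0258
```

```bash
python3 look.py i side,120,70,140,170,3.5
```

```text
37.25 [6.49276402e-01 4.27003457e-04 1.12571679e-01] [-1.70040876e-02  5.05356233e-01  1.52034008e+00 -1.08787929e-04
  1.11839102e+00 -1.58791400e+00]
[array([6.49276402e-01, 4.27003457e-04, 1.12571679e-01]), array([6.49276402e-01, 4.27003457e-04, 1.12571679e-01]), array([6.49276402e-01, 4.27003457e-04, 1.12571679e-01])]
```

View pics/i_side.png

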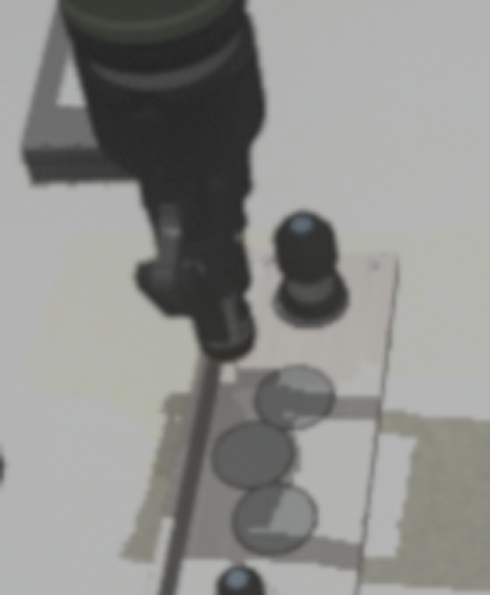

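Call:
drive_tool(moves=[[[0.0063,0,0.01],0,-1],[[0.013,0,0.017],0,-1],[[0.013,0,0.017],0,-1],[[0.013,0,0.017],0,-1],[[0.013,0,0.017],0,-1],[[0.013,0,0.017],0,-1],[[0.013,0,0.017],0,-1],[[0.013,0,0.017],0,-1],[[0.013,0,0.017],0,-1],[[0.013,0,0.017],0,-1],[[0.013,0,0.017],0,-1],[[0.013,0,0.017],0,-1],[[0.013,0,0.017],0,-1],[[0.013,0,0.017],0,-1],[[0.004,0,0.004],0,-1],[[0,0,0],0,-1],[[0,0,0],0,-1],[[0,0,0],0,-1]])

```text
time_s: 39.05
eef_pos: [0.4158, 0.1793, 0.1138]
tcp_rot: [[0.001, 0.0, -1.0], [1.0, -0.0, 0.001], [-0.0, -1.0, -0.0]]
ft_force: [0.5, -1.1, -1.1]
finger_gap: 0.0256
```

Call:
drive_tool(moves=[[[0,0.02,0],0,-1],[[0,0.02,0],0,-1],[[0,0.02,0],0,-1],[[0,0.02,0],0,-1],[[0,0.01,0],0,-1],[[0,0.003,0],0,-1],[[0,0,0],0,-1],[[0,0,0],0,-1],[[0,0,0],0,-1]])

```text
time_s: 39.95
eef_pos: [0.4158, 0.1799, 0.0217]
tcp_rot: [[-0.0, 0.002, -1.0], [1.0, 0.001, -0.0], [0.001, -1.0, -0.002]]
ft_force: [-0.3, 0.7, -1.4]
finger_gap: 0.0259
```

```bash
python3 look.py j side,250,230,110,120,5 top,110,195,100,100,5
```

```text
40.05 [0.41557024 0.17987618 0.02149274] [ 3.83164441e-01  3.49654310e-01  2.09163772e+00 -1.43170119e-04
  6.98877400e-01 -1.18777743e+00]
[array([0.41557024, 0.17987618, 0.02149274]), array([0.41557024, 0.17987618, 0.02149274]), array([0.41557024, 0.17987618, 0.02149274])]
```

View pics/j_side.png

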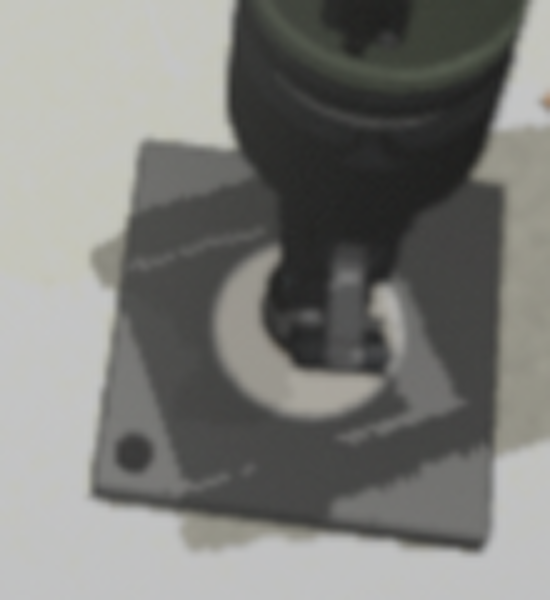

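View pics/j_top.png

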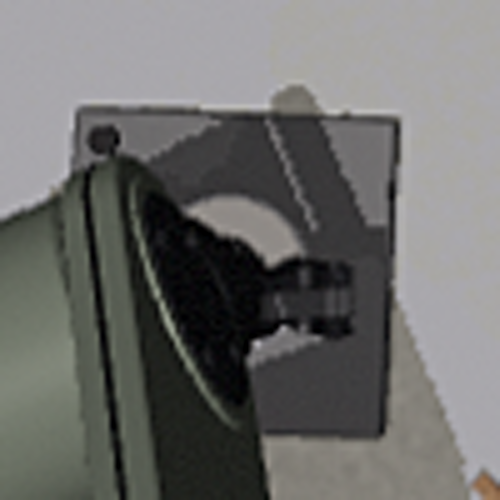

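Expected contact at TCP ≈ 0.0163; lower to contact and release.

Call:
drive_tool(moves=[[[0,0.003,0],0,-1],[[0,0.001,0],0,-1],[[0,0.0005,0],0,-1],[[0,0.0005,0],0,-1],[[0,0,0],0,-1],[[0,0,0],0,-1]])

```text
time_s: 40.65
eef_pos: [0.415, 0.1797, 0.0162]
tcp_rot: [[-0.0, -0.0, -1.0], [1.0, -0.0, -0.0], [-0.0, -1.0, 0.0]]
ft_force: [-1.6, -0.8, 5.5]
finger_gap: 0.0258
```

Call:
drive_tool(moves=[[[0,0.0005,0],0,-1],[[0,0,0],0,-1],[[0,0,0],0,-1]])

```text
time_s: 40.95
eef_pos: [0.4151, 0.1797, 0.0162]
tcp_rot: [[-0.0, 0.0, -1.0], [1.0, -0.0, -0.0], [-0.0, -1.0, -0.0]]
ft_force: [-2.9, -0.9, 10.9]
finger_gap: 0.0254
```

Call:
drive_tool(moves=[[[0,0,0],0,-0.3],[[0,0,0],0,-0.2],[[0,0,0],0,0],[[0,0,0],0,0.3],[[0,0,0],0,0.3],[[0,0,0],0,0.3],[[0,-0.01,0],0,0.3],[[0,-0.02,0],0,0.3],[[0,-0.03,0],0,0.3],[[0,-0.03,0],0,0.3],[[0,-0.03,0],0,0.3],[[0,-0.015,0],0,0.3],[[0,0,0],0,0.3],[[0,0,0],0,0.3]])

```text
time_s: 42.35
eef_pos: [0.4148, 0.1796, 0.1504]
tcp_rot: [[-0.0, 0.0, -1.0], [1.0, -0.0, -0.0], [-0.0, -1.0, -0.0]]
ft_force: [-0.1, 0.2, -0.8]
finger_gap: 0.0556
```

Call:
drive_tool(moves=[[[0,0,0],0.12,0.3],[[0,0,0],0.12,0.3],[[0,0,0],0.12,0.3],[[0,0,0],0.12,0.3],[[0,0,0],0.12,0.3],[[0,0,0],0.12,0.3],[[0,0,0],0.12,0.3],[[0,0,0],0.12,0.3],[[0,0,0],0.12,0.3],[[0,0,0],0.12,0.3],[[0,0,0],0.12,0.3],[[0,0,0],0.12,0.3],[[0,0,0],0.13,0.3],[[0,0,0],0,0.3],[[0,0,-0.02],0,0.3],[[0,0,-0.02],0,0.3],[[0,0,-0.02],0,0.3],[[0,0,-0.02],0,0.3],[[0,0,-0.02],0,0.3],[[0,0,-0.02],0,0.3]])

```text
time_s: 44.35
eef_pos: [0.4145, 0.0588, 0.1495]
tcp_rot: [[1.0, -0.002, -0.004], [0.004, -0.0, 1.0], [-0.002, -1.0, -0.0]]
ft_force: [0.2, 0.2, -0.5]
finger_gap: 0.0554
```

Call:
drive_tool(moves=[[[0,0,-0.02],0,0.3],[[0,0,-0.02],0,0.3],[[0,0,-0.02],0,0.3],[[0,0,-0.02],0,0.3],[[0,0,-0.02],0,0.3],[[0,0,0],0,0.3],[[0,0,0],0,0.3],[[0,0,0],0,0.3]])

```text
time_s: 45.15
eef_pos: [0.415, -0.0397, 0.15]
tcp_rot: [[1.0, -0.001, -0.002], [0.002, 0.0, 1.0], [-0.001, -1.0, 0.0]]
ft_force: [-0.2, -0.2, -0.4]
finger_gap: 0.0555
```

```bash
python3 look.py k side,250,230,110,120,5 top,110,195,100,100,5
```

```text
45.25 [ 0.4152251  -0.03961778  0.15020688] [-1.22780427e-01  1.24510794e-01  1.99094268e+00  1.16947689e-04
  1.02657880e+00 -1.25474716e-01]
[array([ 0.4152251 , -0.03961778,  0.15020688]), array([ 0.4152251 , -0.03961778,  0.15020688]), array([ 0.4152251 , -0.03961778,  0.15020688])]
```

View pics/k_side.png

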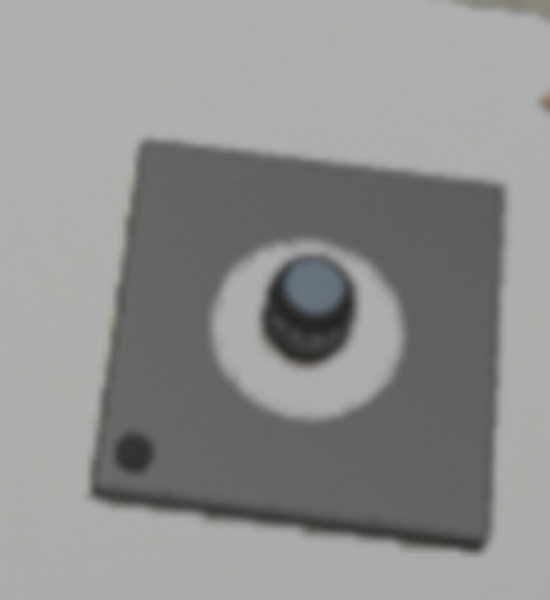

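View pics/k_top.png

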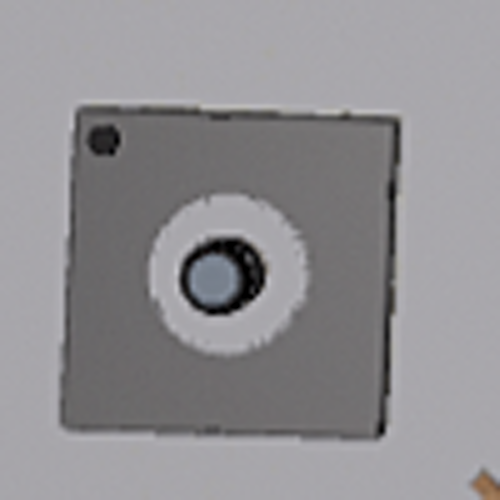

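```bash
python3 - <<'E'
from h import *
np.set_printoptions(precision=4,suppress=True)
T=lambda x,y:((x+.5)/5+109.5,(y+.5)/5+194.5)
S=lambda x,y:((x+.5)/5+249.5,(y+.5)/5+229.5)
print('short top',tri(S(316,286),T(213,278)),onz('side',[S(316,286)],.048),onz('top',[T(213,278)],.048))
print('window',tri(S(307.5,329.5),T(228.5,273.5)),onz('side',[S(307.5,329.5)],.014),onz('top',[T(228.5,273.5)],.014))
# white mask centroid-check: hull/ellipse fit of window
im=None
from station import get_image
for n in('side','top'):
    im,d=get_image(n);g=cv2.cvtColor(im,cv2.COLOR_BGR2GRAY)
    c=proj(n,[0.4157,.1797,.014])[0]
    m=np.zeros_like(g);cv2.circle(m,tuple(int(v) for v in c),24,255,-1)
    w=((g>140)&(m>0)).astype(np.uint8)
    cn=max(cv2.findContours(w,cv2.RETR_EXTERNAL,cv2.CHAIN_APPROX_NONE)[0],key=len)
    e=cv2.fitEllipse(cv2.convexHull(cn));print(n,e,onz(n,[e[0]],.014))
E
```

```text
short top (array([0.4165, 0.1799, 0.0491]), np.float64(0.0004199666198695114)) [[0.4161 0.1794 0.048 ]] [[0.4167 0.1801 0.048 ]]
window (array([0.4158, 0.1802, 0.014 ]), np.float64(0.0002405581656804236)) [[0.416  0.1801 0.014 ]] [[0.4157 0.1802 0.014 ]]
side ((310.9346923828125, 295.52374267578125), (34.588077545166016, 37.59397888183594), 109.54024505615234) [[0.4163 0.1802 0.014 ]]
top ((155.22796630859375, 249.3062286376953), (31.052934646606445, 31.885683059692383), 43.06636047363281) [[0.4156 0.1803 0.014 ]]
```

Call:
drive_tool(moves=[[[0,0,-0.0155],0,0.3],[[0.0105,0,-0.02],0,0.3],[[0,0,-0.02],0,0.3],[[0,0,-0.02],0,0.3],[[0,0,-0.02],0,0.3],[[0,0,-0.02],0,0.3],[[0,0,-0.02],0,0.3],[[0,0,-0.02],0,0.3],[[0,0,-0.02],0,0.3],[[0,0,0],0,0.3],[[0,0,0],0,0.3],[[0,0,0],0,0.3]])

```text
time_s: 46.55
eef_pos: [0.4259, -0.2149, 0.1503]
tcp_rot: [[1.0, -0.0, -0.002], [0.002, 0.001, 1.0], [-0.0, -1.0, 0.001]]
ft_force: [-0.7, 0.3, 0.7]
finger_gap: 0.0557
```

```bash
python3 look.py l side,230,30,140,140,4 
```

```text
46.6 [ 0.42595573 -0.21485081  0.15037875] [-4.91435724e-01  2.16508632e-01  1.87181865e+00  2.73022167e-04
  1.05362423e+00 -4.93588635e-01]
[array([ 0.42595573, -0.21485081,  0.15037875]), array([ 0.42595573, -0.21485081,  0.15037875]), array([ 0.42595573, -0.21485081,  0.15037875])]
```

View pics/l_side.png

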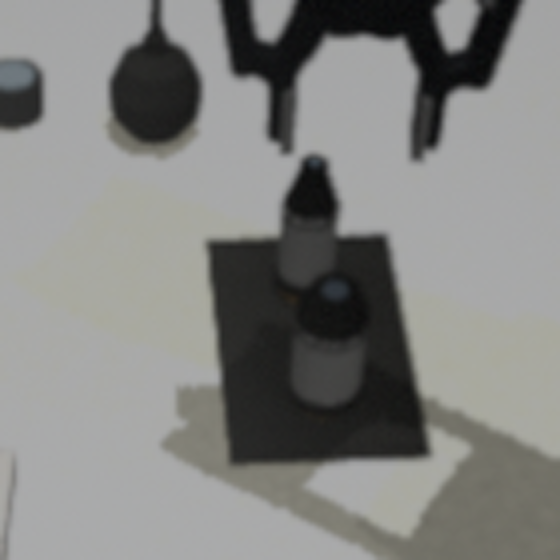

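Both still stand on the mat. Descend to 0.034–0.035 and grasp the stout one.

Call:
drive_tool(moves=[[[0,0.02,0],0,0.3],[[0,0.02,0],0,0.3],[[0,0.02,0],0,0.3],[[0,0.02,0],0,0.3],[[0,0.02,0],0,0.3],[[0,0.01,0],0,0.3],[[0,0.0055,0],0,0.3],[[0,0,0],0,0.3],[[0,0,0],0,0.3],[[0,0,0],0,0.1],[[0,0,0],0,0],[[0,0,0],0,-0.1],[[0,0,0],0,-0.2],[[0,0,0],0,-0.4],[[0,0,0],0,-0.7],[[0,0,0],0,-1],[[0,0,0],0,-1],[[0,0,0],0,-1]])

```text
time_s: 48.4
eef_pos: [0.4263, -0.216, 0.0357]
tcp_rot: [[1.0, 0.001, -0.001], [0.001, -0.001, 1.0], [0.001, -1.0, -0.001]]
ft_force: [-1.3, 0.3, 4.9]
finger_gap: 0.037
```

Call:
drive_tool(moves=[[[0,-0.005,0],0,-1],[[0,-0.01,0],0,-1],[[0,-0.02,0],0,-1],[[0,-0.02,0],0,-1],[[0,-0.02,0],0,-1],[[0,-0.02,0],0,-1],[[0,-0.015,0],0,-1],[[0,0,0],0,-1],[[0,0,0],0,-1]])

```text
time_s: 49.3
eef_pos: [0.4257, -0.2156, 0.1448]
tcp_rot: [[1.0, -0.0, -0.001], [0.001, 0.0, 1.0], [-0.0, -1.0, 0.0]]
ft_force: [0.0, 0.9, -4.5]
finger_gap: 0.0364
```

Call:
drive_tool(moves=[[[0.0065,0,0.008],0,-1],[[0.0135,0,0.017],0,-1],[[0.0135,0,0.017],0,-1],[[0.0135,0,0.017],0,-1],[[0.0135,0,0.017],0,-1],[[0.0135,0,0.017],0,-1],[[0.0135,0,0.017],0,-1],[[0.0135,0,0.017],0,-1],[[0.0135,0,0.017],0,-1],[[0.0135,0,0.017],0,-1],[[0.0135,0,0.017],0,-1],[[0.0135,0,0.017],0,-1],[[0.0135,0,0.017],0,-1],[[0.0135,0,0.017],0,-1],[[0.0135,0,0.017],0,-1],[[0.0105,0,0.0102],0,-1],[[0,0,0],0,-1],[[0,0,0],0,-1],[[0,0,0],0,-1]])

```text
time_s: 51.2
eef_pos: [0.631, 0.0399, 0.1445]
tcp_rot: [[1.0, -0.001, -0.0], [0.0, -0.001, 1.0], [-0.001, -1.0, -0.001]]
ft_force: [0.5, -0.3, -3.7]
finger_gap: 0.0364
```

Call:
drive_tool(moves=[[[0,0.02,0],0,-1],[[0,0.02,0],0,-1],[[0,0.02,0],0,-1],[[0,0.02,0],0,-1],[[0,0.01,0],0,-1],[[0,0.007,0],0,-1],[[0,0,0],0,-1],[[0,0,0],0,-1],[[0,0,0],0,-1]])

```text
time_s: 52.1
eef_pos: [0.6325, 0.0406, 0.049]
tcp_rot: [[1.0, 0.002, -0.001], [0.001, -0.0, 1.0], [0.002, -1.0, -0.0]]
ft_force: [-0.1, 0.4, -2.4]
finger_gap: 0.0366
```

```bash
python3 look.py m side,150,110,110,170,3.5 
```

```text
52.15 [0.63243452 0.04061913 0.04892825] [ 4.60607470e-02  5.41506840e-01  1.63704464e+00 -1.58198910e-04
  9.61083341e-01  4.51199528e-02]
[array([0.63243452, 0.04061913, 0.04892825]), array([0.63243452, 0.04061913, 0.04892825]), array([0.63243452, 0.04061913, 0.04892825])]
```

View pics/m_side.png

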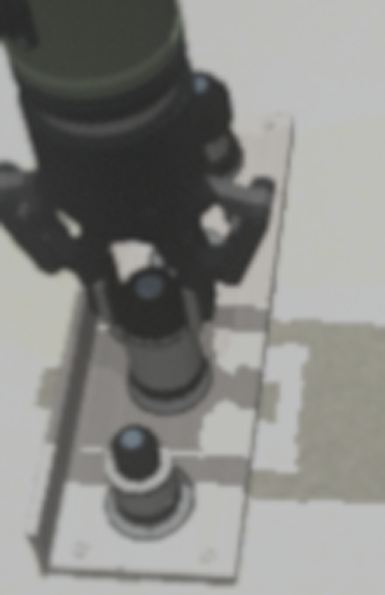

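Call:
drive_tool(moves=[[[0,0.003,0],0,-1],[[0,0.0015,0],0,-1],[[0,0.0005,0],0,-1],[[0,0,0],0,-1],[[0,0,0],0,-1]])

```text
time_s: 52.65
eef_pos: [0.6319, 0.0407, 0.0437]
tcp_rot: [[1.0, 0.001, -0.001], [0.001, -0.0, 1.0], [0.001, -1.0, -0.0]]
ft_force: [-2.9, -0.2, 5.9]
finger_gap: 0.0367
```

Call:
drive_tool(moves=[[[0,0.0005,0],0,-1],[[0,0,0],0,-1],[[0,0,0],0,-1]])

```text
time_s: 52.95
eef_pos: [0.632, 0.0407, 0.0437]
tcp_rot: [[1.0, 0.001, -0.001], [0.001, 0.0, 1.0], [0.001, -1.0, 0.0]]
ft_force: [-3.3, -0.4, 7.7]
finger_gap: 0.0367
```

Call:
drive_tool(moves=[[[0,0,0],0,-0.15],[[0,0,0],0,0],[[0,0,0],0,0.2],[[0,0,0],0,0.25],[[0,0,0],0,0.25],[[0,0,0],0,0.25],[[0,-0.01,0],0,0.25],[[0,-0.02,0],0,0.25],[[0,-0.03,0],0,0.25],[[0,-0.03,0],0,0.25],[[0,-0.025,0],0,0.3],[[0,0,0],0,0.3]])

```text
time_s: 54.15
eef_pos: [0.6344, 0.0407, 0.1625]
tcp_rot: [[1.0, 0.009, -0.001], [0.001, 0.0, 1.0], [0.009, -1.0, 0.0]]
ft_force: [0.3, -0.7, 0.2]
finger_gap: 0.0552
```

Call:
drive_tool(moves=[[[-0.0063,0,-0.0103],0,0.3],[[-0.0125,0,-0.0223],0,0.3],[[-0.0125,0,-0.0223],0,0.3],[[-0.0125,0,-0.0223],0,0.3],[[-0.0125,0,-0.0223],0,0.3],[[-0.0125,0,-0.0223],0,0.3],[[-0.0125,0,-0.0223],0,0.3],[[-0.0125,0,-0.0223],0,0.3],[[-0.0125,0,-0.0223],0,0.3],[[-0.0125,0,-0.0223],0,0.3],[[-0.0125,0,-0.0223],0,0.3],[[-0.0125,0,-0.0223],0,0.3],[[-0.0125,0,-0.0223],0,0.3],[[-0.0125,0,-0.0223],0,0.3],[[-0.0125,0,-0.0223],0,0.3],[[-0.0125,0,-0.0223],0,0.3],[[0,0,0],0,0.3],[[0,0,0],0,0.3],[[0,0,0],0,0.3]])

```text
time_s: 56.05
eef_pos: [0.4379, -0.3036, 0.1567]
tcp_rot: [[1.0, -0.001, -0.001], [0.001, 0.001, 1.0], [-0.001, -1.0, 0.001]]
ft_force: [-0.1, 0.4, 0.7]
finger_gap: 0.0552
```

```bash
python3 look.py n side,150,30,220,250,2.4 top,160,80,165,100,4.8
```

```text
56.15 [ 0.43836978 -0.30353646  0.15706662] [-6.27250150e-01  2.95025767e-01  1.74145676e+00  1.04130490e-04
  1.10592978e+00 -6.29384932e-01]
[array([ 0.43836978, -0.30353646,  0.15706662]), array([ 0.43836978, -0.30353646,  0.15706662]), array([ 0.43836978, -0.30353646,  0.15706662])]
```

View pics/n_side.png

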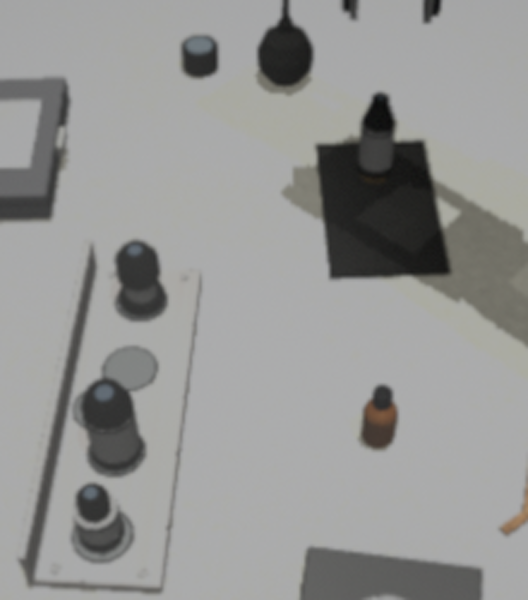

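View pics/n_top.png

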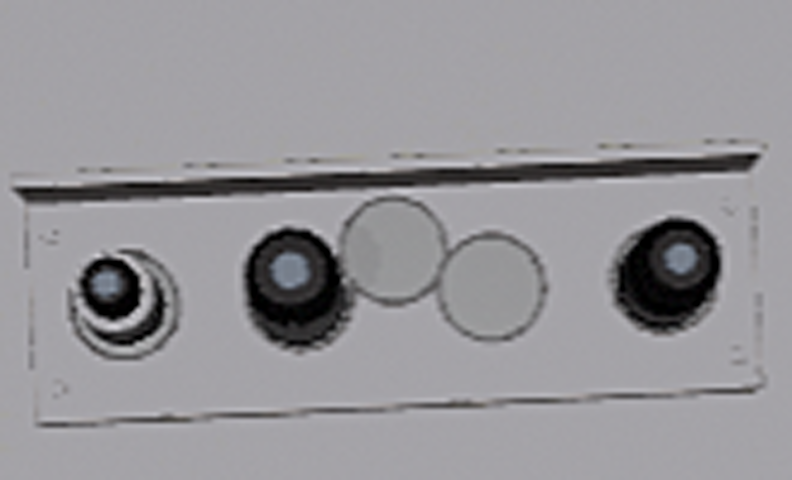

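Call:
drive_tool(moves=[[[0,0.02,-0.0005],0,0.3],[[0,0.02,0],0,0.3],[[0,0.02,0],0,0.3],[[0,0.02,0],0,0.3],[[0,0.02,0],0,0.3],[[0,0.01,0],0,0.3],[[0,0.0105,0],0,0.3],[[0,0,0],0,0.3],[[0,0,0],0,0.3],[[0,0,0],0,0.1],[[0,0,0],0,-0.1],[[0,0,0],0,-0.2],[[0,0,0],0,-0.3],[[0,0,0],0,-0.5],[[0,0,0],0,-0.7],[[0,0,0],0,-1],[[0,0,0],0,-1],[[0,0,0],0,-1]])

```text
time_s: 57.95
eef_pos: [0.4388, -0.3052, 0.0376]
tcp_rot: [[1.0, 0.001, -0.001], [0.001, -0.001, 1.0], [0.001, -1.0, -0.001]]
ft_force: [-0.2, -0.3, 5.9]
finger_gap: 0.03
```

Call:
drive_tool(moves=[[[0,-0.005,0],0,-1],[[0,-0.01,0],0,-1],[[0,-0.02,0],0,-1],[[0,-0.02,0],0,-1],[[0,-0.02,0],0,-1],[[0,-0.02,0],0,-1],[[0,-0.015,0],0,-1],[[0,0,0],0,-1],[[0,0,0],0,-1]])

```text
time_s: 58.85
eef_pos: [0.4379, -0.3046, 0.1466]
tcp_rot: [[1.0, -0.001, -0.001], [0.001, 0.0, 1.0], [-0.001, -1.0, 0.0]]
ft_force: [-0.3, 0.6, -3.8]
finger_gap: 0.0297
```

Call:
drive_tool(moves=[[[0.007,0,0.009],0,-1],[[0.013,0,0.0175],0,-1],[[0.013,0,0.0175],0,-1],[[0.013,0,0.0175],0,-1],[[0.013,0,0.0175],0,-1],[[0.013,0,0.0175],0,-1],[[0.013,0,0.0175],0,-1],[[0.013,0,0.0175],0,-1],[[0.013,0,0.0175],0,-1],[[0.013,0,0.0175],0,-1],[[0.013,0,0.0175],0,-1],[[0.013,0,0.0175],0,-1],[[0.013,0,0.0175],0,-1],[[0.013,0,0.0175],0,-1],[[0.013,0,0.0175],0,-1],[[0.0068,0,0.0098],0,-1],[[0,0,0],0,-1],[[0,0,0],0,-1],[[0,0,0],0,-1]])

```text
time_s: 60.75
eef_pos: [0.6331, -0.0416, 0.1467]
tcp_rot: [[1.0, -0.001, -0.0], [0.0, -0.0, 1.0], [-0.001, -1.0, -0.0]]
ft_force: [-0.1, -0.6, -2.6]
finger_gap: 0.0298
```

Call:
drive_tool(moves=[[[0,0.02,0],0,-1],[[0,0.02,0],0,-1],[[0,0.02,0],0,-1],[[0,0.02,0],0,-1],[[0,0.01,0],0,-1],[[0,0.007,0],0,-1],[[0,0,0],0,-1],[[0,0,0],0,-1],[[0,0,0],0,-1]])

```text
time_s: 61.65
eef_pos: [0.6346, -0.041, 0.051]
tcp_rot: [[1.0, 0.002, -0.001], [0.001, -0.0, 1.0], [0.002, -1.0, -0.0]]
ft_force: [-0.7, 0.2, -2.5]
finger_gap: 0.0301
```

```bash
python3 look.py o side,150,110,110,170,3.5 
```

```text
61.7 [ 0.63452141 -0.04097457  0.05093005] [-8.25042786e-02  5.42217609e-01  1.62958615e+00 -1.56661375e-04
  9.67811887e-01 -8.34620892e-02]
[array([ 0.63452141, -0.04097457,  0.05093005]), array([ 0.63452141, -0.04097457,  0.05093005]), array([ 0.63452141, -0.04097457,  0.05093005])]
```

View pics/o_side.png

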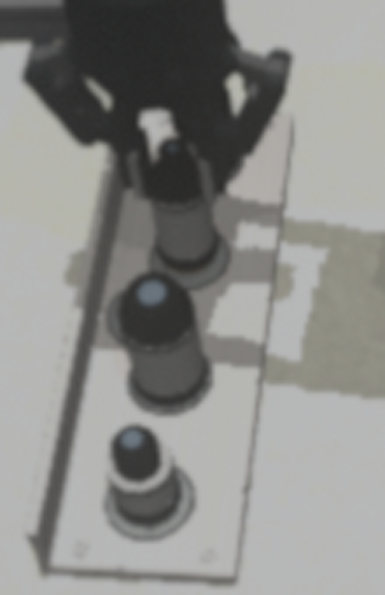

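Call:
drive_tool(moves=[[[0,0.003,0],0,-1],[[0,0.0015,0],0,-1],[[0,0.0005,0],0,-1],[[0,0,0],0,-1],[[0,0,0],0,-1]])

```text
time_s: 62.2
eef_pos: [0.6342, -0.0409, 0.0457]
tcp_rot: [[1.0, 0.001, -0.001], [0.001, -0.0, 1.0], [0.001, -1.0, -0.0]]
ft_force: [-1.2, 0.8, 4.4]
finger_gap: 0.0295
```

Call:
drive_tool(moves=[[[0,0.0005,0],0,-1],[[0,0,0],0,-1],[[0,0,0],0,-1]])

```text
time_s: 62.5
eef_pos: [0.6343, -0.0409, 0.0456]
tcp_rot: [[1.0, 0.001, -0.001], [0.001, -0.0, 1.0], [0.001, -1.0, -0.0]]
ft_force: [-1.8, 0.7, 7.3]
finger_gap: 0.0296
```

Release, rise and retreat toward the robot's right.

Call:
drive_tool(moves=[[[0,0,0],0,-0.25],[[0,0,0],0,-0.1],[[0,0,0],0,0.1],[[0,0,0],0,0.25],[[0,0,0],0,0.25],[[0,0,0],0,0.25],[[0,-0.01,0],0,0.25],[[0,-0.02,0],0,0.25],[[0,-0.03,0],0,0.25],[[0,-0.03,0],0,0.25],[[0,-0.025,0],0,0.3],[[0,-0.02,0],0,0.3],[[-0.02,0,0],0,0.3],[[-0.02,0,-0.02],0,0.3],[[-0.02,0,-0.02],0,0.3],[[-0.02,0,-0.02],0,0.3],[[-0.02,0,-0.02],0,0.3],[[-0.02,0,-0.02],0,0.3],[[-0.02,0,-0.02],0,0.3],[[-0.02,0,-0.02],0,0.3]])

```text
time_s: 64.5
eef_pos: [0.4732, -0.1818, 0.1803]
tcp_rot: [[1.0, 0.001, -0.001], [0.001, -0.001, 1.0], [0.001, -1.0, -0.001]]
ft_force: [-0.3, -0.7, 0.8]
finger_gap: 0.0555
```

Call:
drive_tool(moves=[[[-0.02,0,-0.02],0,0.3],[[-0.02,0,-0.02],0,0.3],[[0,0,-0.02],0,0.3],[[0,0,-0.02],0,0.3],[[0,0,-0.01],0,0.3],[[0,0,0],0,0.3],[[0,0,0],0,0.3],[[0,0,0],0,0.3]])

```text
time_s: 65.3
eef_pos: [0.4341, -0.2702, 0.1795]
tcp_rot: [[1.0, -0.0, -0.002], [0.002, 0.0, 1.0], [-0.0, -1.0, 0.0]]
ft_force: [-0.5, 0.2, 0.8]
finger_gap: 0.0553
```

```bash
python3 look.py p side,150,30,220,310,1.9 top,110,80,320,220,2.4
python3 - <<'E'
import cv2
from station import get_image
im,d=get_image('top');cv2.imwrite('pics/q_top.png',cv2.resize(im[80:180,160:325],None,fx=4.8,fy=4.8,interpolation=cv2.INTER_CUBIC))
im,d=get_image('side');cv2.imwrite('pics/q_side.png',cv2.resize(im[120:280,155:255],None,fx=3.7,fy=3.7,interpolation=cv2.INTER_CUBIC))
E
```

```text
65.4 [ 0.43414574 -0.27028508  0.17946235] [-5.79417265e-01  2.42645943e-01  1.75506010e+00  1.32402719e-04
  1.14405295e+00 -5.81445104e-01]
[array([ 0.43414574, -0.27028508,  0.17946235]), array([ 0.43414574, -0.27028508,  0.17946235]), array([ 0.43414574, -0.27028508,  0.17946235])]
```

View pics/p_top.png

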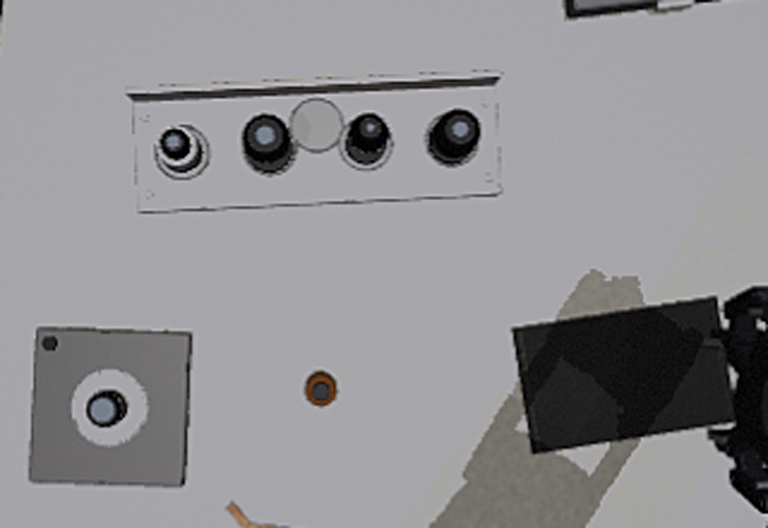

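View pics/q_top.png

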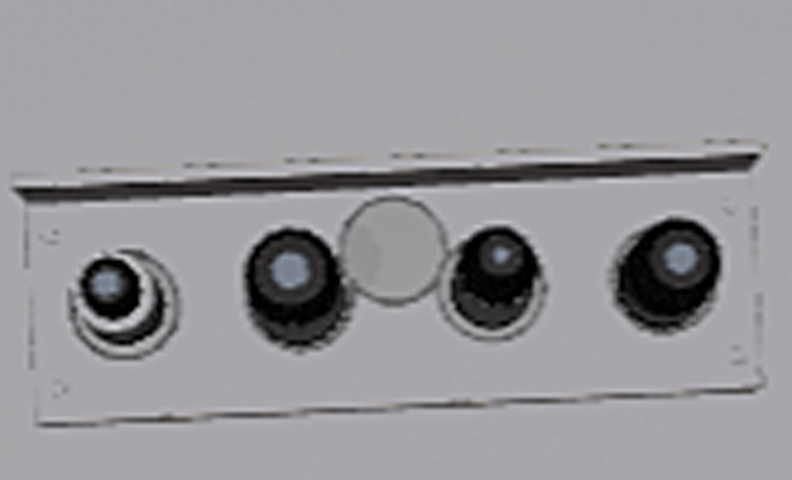

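View pics/q_side.png

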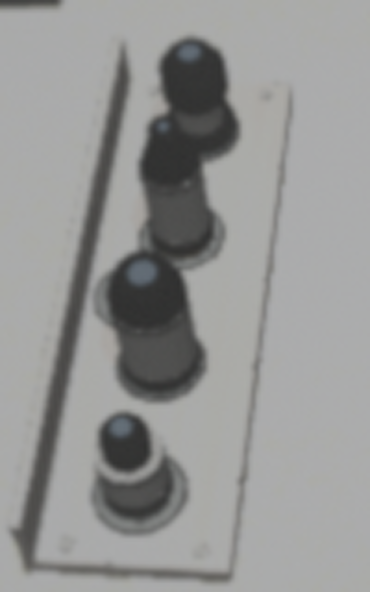

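View pics/p_side.png

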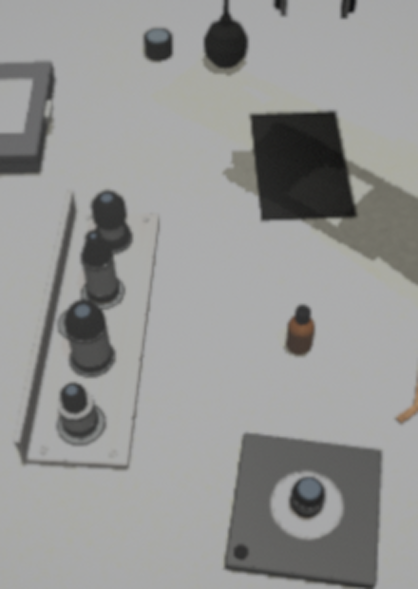

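```bash
python3 - <<'E'
from h import *
np.set_printoptions(precision=4,suppress=True)
T=lambda x,y:((x+.5)/4.8+159.5,(y+.5)/4.8+79.5)
S=lambda x,y:((x+.5)/3.7+154.5,(y+.5)/3.7+119.5)
for n,s,t in [('stout',(142,272),(291,270)),('slim',(163,126),(501,255)),('stepped',(121,427),(107,283)),('waisted',(190,52),(680,258))]: print(n,tri(S(*s),T(*t)))
E
```

```text
stout (array([0.631 , 0.0415, 0.0928]), np.float64(0.0007614434822985712))
slim (array([ 0.6337, -0.0403,  0.1033]), np.float64(0.0008900782568437041))
stepped (array([0.6301, 0.1153, 0.0743]), np.float64(0.0007463763202032824))
waisted (array([ 0.6348, -0.1129,  0.0797]), np.float64(0.0007097323379100759))
```

All within about 1.5 mm of their seats, at the right heights. Handing in.

```bash
python3 -c "
from station import *
print(sign_off())"
```

```text
the job is handed in; nothing more can be done
None
```

I finished the job in the order asked and handed it in at about 65 s. I stood the slim and stout objectives on the mat, then moved the stepped one from the plate to the empty end seat. Next I stood the shortest in the middle of the white window, then put the stout and slim ones back on their own seats.

**Last checks, from both cameras:**
- **Shortest:** its centre is within about 1 mm of the window's centre.
- **Seats:** slim, stout and stepped are within about 1.5 mm of their seat centres. The largest offset is the stout one, about 1.5 mm toward the tray's front edge.
- **Upright:** all are upright, and their measured top heights are within about 1 mm of what they should be.
- **Left alone:** the waisted objective measured the same position as at the start. The dropper bottle still stands between mat and plate and I never went near it, but I checked it by eye only.
- **Forces:** every set-down was a gentle contact, at most 11 N. The wrist force never read higher than that.
- **Disagreement:** when gripping, the finger opening read 2 to 4 mm less than the stated barrel diameters. No grip slipped, so I took it as pad give or a reading offset.

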